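# Snug down the cover of a resin pressure pot crosswise

### The arm

A 6-joint arm with a two-finger parallel gripper is mounted at the origin on the work surface. World frame = base frame: x ahead of the robot, y to its left, z up, the work surface at z = 0. Lengths are in m, angles in rad, forces in N, time in s.
With the tool pointing down it reaches from about 0.3 to 0.775 m from the base axis. Payload 14.6 kg.
Tool frame: the origin (TCP) lies midway between the tips of the shut fingers; the grasp point (between the pads) lies 19 mm behind it; z points along the fingers, y is the line along which they close (so a half turn about z gives the same grasp; the last joint's range is limited). The gripper opens to 94 mm and grips with 3 to 60 N. Pads are 16 mm wide; open, the fingers measure 119 mm over their backs; the gripper's body (75 mm by 177 mm) begins 78 mm behind the grasp point.
Start: joints at [-1.305, 0.3, 1.521, -0, 1.321, -0.067], TCP at [0.18, -0.52, 0.205] pointing down, gripper open.
Joint ranges: [-3.03, 3.03], [-0.79, 2.21], [0.23, 2.52], [-1.04, 4.18], [0, 3.07], [-2.55, 2.55]. Speed limits (rad/s): [2.22, 2.22, 2.57, 3.14, 3.14, 3.14].

### API

Orientations are given as [roll, pitch, yaw] about the fixed x, y, z axes, in that order (R = Rz(yaw) Ry(pitch) Rx(roll)).
In Python, from station import telemetry, optics, ctrl gives the robot as it stands.
- The arm moves only by the tool carry_out, never from a script. Its argument "plan" is a list that holds one entry, the list of rows, each a list of 7 numbers: the shift along the tool's x, y, z in mm, then the turn, a rotation vector about the tool's x, y, z in rad, then the finger opening in mm, from 0 to 94. A call has 1 to 20 rows; each row shifts and turns the commanded pose from where the row before left it, along the tool's axes as they then stand; what a row does not reach is not made up. A row lasts 1/12 s, in which the tool goes at most 41.7 mm and 7.16 degrees, less where a joint would pass 70% of its speed; a pose out of reach is approached as far as the arm can. A call with a gripper value outside its range is refused whole. The fingers move at their own pace and stop on an object; "squeeze" is the grip in N (left out, the last holds). Time passes only in rows, so rows that do not move let the fingers close. It gives the time, the measured TCP pose, the force, the opening and the grip force at its end, in the units of the state.
- telemetry.get_obs(): the state, without advancing time (a new reading comes with each control period).
- optics.camera(name): name is "side" or "top"; returns a dict with "pixels" (384x512x3 uint8, red, green, blue), "intrinsics" (3x3 intrinsics, pixels), "dist_coeffs" ([k1, k2, p1, p2, k3] as OpenCV has them; the pictures are not rectified), "origin" and "rotation" of the camera in the world. Camera axes: x right, y down, z forward; pixel columns grow to the right and rows downward; lengths in m; the calibration is good to about 2 mm. A picture is of the moment at which its call begins. There is no depth.
- ctrl.hand_in(): hands the job in; it is judged then, once.
The state is a dict: "time_s": time; "qpos": joint angles; "joint_vel": joint speeds; "tau": joint torques, N m; "ee_pos": TCP position; "eef_rot": TCP orientation; "force": force on the tool from outside, world axes, zero at the start; "moment": the same for the moment, N m; "grip_width": finger opening in m; "grip_force": force on a finger pad.
Only numpy, scipy, OpenCV 4.12 (cv2) and the standard library are available. Lean on these libraries where they do the work, as an engineer would, in place of code of your own. Each camera call takes 0.05 s, during which the arm holds its last target. There are 200 camera calls.

### The job

Tighten the four ball levers so that the pot's cover is drawn down level onto its flange: work crosswise, from each lever to the one across from it, at first only about a sixth of a turn each so that the cover never cocks, then round again in the same order until it sits fully home and every lever is snug. Do not overtighten any lever, and leave everything else on the bench where it is.

Things in the scene. Friction and masses are not known exactly. Their poses are not given: they have to be found in the camera images.
- pot: aluminium pressure-casting pot bolted to the bench: body 116 mm across, round flange 180 mm across whose metal land is 90 mm above the bench. Origin on the bench under its centre, z up. Four screw studs rise from the flange at (53, 53), (-53, 53), (-53, -53), (53, -53) mm in its x, y. A soft rubber gasket inside the stud circle stands proud of the land.
- cover: round aluminium cover, 180 mm across, 10 mm thick, 0.7 kg, lying on the gasket; origin at the centre of its underside, z up. Loose, it stands about 1.4 mm above the flange land; home, it rests on the metal (origin 90 mm above the pot's). On it: a central gauge 42 mm across, its top 36 mm above the cover's underside, and two lower fittings between gauge and rim.
- lever1: dark ball-lever nut on the stud at (53, 53) mm of the pot; levers are numbered in turn round the flange, lever 3 is across from it. A hub 25 mm across with a sloping arm 8 mm thick that ends in a ball. Origin on the stud axis at the ball's height at the start, about 136 mm above the bench; x points along the arm; this point turns with the lever but does not go down.
- lever2: same ball-lever nut on the stud at (-53, 53) mm of the pot, across from lever 4. Clockwise from above tightens, 6 mm down per turn. All stand loose, their undersides 0 to 0.9 mm above the cover, each differently; until snug they need 1.7 to 3.2 rad in all, found by feel. The ball's centre is 34 mm above the nut's underside, so open fingers can straddle it and push.
- lever3: same ball-lever nut on the stud at (-53, -53) mm of the pot, across from lever 1. Sideways push at the ball to keep it turning: under 1 N free, 1 to 4 N while only the gasket resists, then climbing about 0.4 N per mm of ball travel once the cover meets metal there. Snug is 6 to 8 N (25 to 60 N on the cover); beyond about 10 N is overtight.
- lever4: same ball-lever nut on the stud at (53, -53) mm of the pot, across from lever 2. A lever stays where it is left. Drawing one down slackens its two neighbours until they follow. About 1 rad each in the first round is safe: it leans the cover less than 0.5 degrees and leaves no lever within 0.5 rad of snug. One lever driven home in one go would cock the cover.
- ball1 (a point): centre of the black ball (20 mm across) at the end of lever 1's arm: 42 mm from the stud axis along the lever's x; it turns and goes down with the lever
- ball2 (a point): centre of the black ball (20 mm across) at the end of lever 2's arm: 42 mm from the stud axis along the lever's x; it turns and goes down with the lever
- ball3 (a point): centre of the black ball (20 mm across) at the end of lever 3's arm: 42 mm from the stud axis along the lever's x; it turns and goes down with the lever
- ball4 (a point): centre of the black ball (20 mm across) at the end of lever 4's arm: 42 mm from the stud axis along the lever's x; it turns and goes down with the lever
- spool: bystander: a full filament spool lying flat, 190 mm across, 58 mm high; origin under its centre
- lattice_cup: bystander: a 3D-printed blue lattice cup, 78 mm across, 75 mm high; origin under its centre
- ipa_bottle: bystander: a small white squeeze bottle, 44 mm across, 125 mm high, standing close beside the pot; origin under its centre
- calipers: bystander: steel calipers lying flat, 225 mm long; origin under the middle of the beam
- scraper: bystander: a print scraper with a wooden handle, 165 mm long, lying flat; origin under its middle
- spare_lever: bystander: a spare ball-lever nut like the four on the pot, standing on the bench; not needed; origin under its hub
- spare_gasket: bystander: a spare flat rubber ring, 133 mm across, lying on the bench; not needed; origin under its centre
- gripper_part: bystander: a small red printed bracket, 55 mm long; origin under its middle
Things that resemble listed ones, but are neither listed nor needed, are in the scene too. Leave any purple look-alike of the cover alone.

How it is judged:
By the outcome, as a careful person would: the job done as asked, in the order asked, and still so for the second after the job is handed in, with the robot touching nothing.
It also fails if it takes over 72 s, if anything falls off the work surface, if the arm or the gripper's body presses on something with over 40 N, if the wrist force passes 120 N, or if a joint passes its speed limit or range.

## Working session

There is one attempt and no reset: what is moved stays moved. The work goes in short steps, Python scripts to look and compute and a tool call to move; the robot and the scene stay as the last step left them, time stands still between calls to the robot, and variables do not carry over. Pictures are saved under pics/ and viewed, at most 10 in all, crops included, and the job is handed in when it is done.

Besides the shell and the picture viewer there is one more tool, called after "Emit:" by a JSON object that holds its "method" and its "body", one argument or row to a line. carry_out: Moves the arm, as the interface text tells. Its arguments: {"type":"object","properties":{"plan":{"type":"array","items":{"type":"array","items":{"type":"array","items":{"type":"number"}}}},"squeeze":{"type":"number"}},"required":["plan"]}

```bash
ls; mkdir -p pics; python3 - <<'E'
from station import telemetry, optics
import cv2,numpy as np
o=telemetry.get_obs()
print({k:np.round(v,3).tolist() for k,v in o.items()})
for n in("top","side"):
    c=optics.camera(n); cv2.imwrite(f"pics/{n}0.png",c["pixels"][:,:,::-1]); print(n,c["intrinsics"],c["dist_coeffs"],c["origin"],c["rotation"])
E
```

```text
pics
{'time_s': 0.0, 'qpos': [-1.305, 0.3, 1.522, 0.0, 1.321, -0.067], 'joint_vel': [0.0, -0.0, 0.0, -0.0, -0.0, -0.0], 'tau': [-0.0, -53.181, -35.274, 0.071, 0.024, -0.0], 'ee_pos': [0.18, -0.52, 0.205], 'eef_rot': [-3.14, -0.0, 0.333], 'force': [0.05, -1.173, -1.291], 'moment': [-0.01, -0.013, 0.042], 'grip_force': 0.0, 'grip_width': 0.094}
top [[371.5939564    0.         256.87825899]
 [  0.         371.5939564  184.4934239 ]
 [  0.           0.           1.        ]] [0.01224029 0.         0.         0.         0.        ] [0.43533254 0.00194674 1.1101374 ] [-3.07805305 -0.00973813 -1.54465634]
side [[387.29495904   0.         251.46123961]
 [  0.         387.29495904 198.43917762]
 [  0.           0.           1.        ]] [-0.12345364  0.          0.          0.          0.        ] [-0.00672186  0.68737475  0.94812476] [-2.32794461 -0.00897654 -2.52094941]
```

View pics/top0.png

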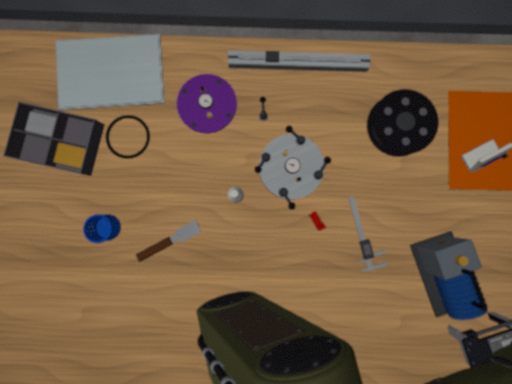

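View pics/side0.png

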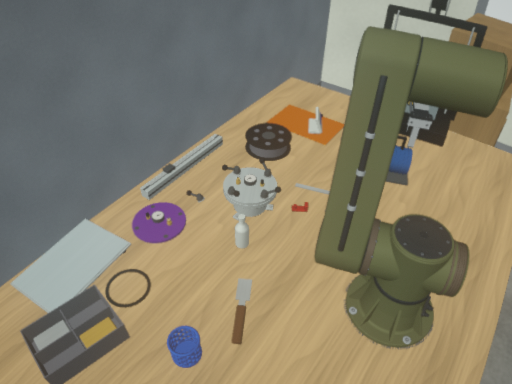

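The top view shows the grey cover at about (292,165) with four black ball levers. The look-alikes are the purple cover at (206,103) and the spare lever at (263,108). The bottle is at (235,195). I choose the grey cover with four levers and check it in a crop.

```bash
cat > h.py <<'E'
from station import telemetry, optics
import cv2,numpy as np
from scipy.spatial.transform import Rotation as R
def ray(c,uv):
    p=cv2.undistortPoints(np.array([[uv]],float),c["intrinsics"],c["dist_coeffs"])[0,0]
    return np.array(c["origin"]),R.from_euler('xyz',c["rotation"]).as_matrix()@np.array([*p,1])
def onz(c,uv,z):
    o,d=ray(c,uv); return o+d*(z-o[2])/d[2]
def proj(c,P):
    M=R.from_euler('xyz',c["rotation"]).as_matrix().T
    return cv2.projectPoints(np.array([P],float),cv2.Rodrigues(M)[0],-M@np.array(c["origin"]),c["intrinsics"],c["dist_coeffs"])[0][0,0]
def cam(n):
    c=optics.camera(n); c["intrinsics"]=np.array(c["intrinsics"],float);c["dist_coeffs"]=np.array(c["dist_coeffs"],float);return c
E
python3 - <<'E'
from h import *
c=cam("top"); im=c["pixels"][:,:,::-1]
cv2.imwrite("pics/c1.png",cv2.resize(im[115:220,215:345],None,fx=5.5,fy=5.5,interpolation=cv2.INTER_CUBIC))
dark=(im.max(2)<60).astype(np.uint8)
n,l,s,ce=cv2.connectedComponentsWithStats(dark[115:220,245:345])
for a,b in zip(s,ce):print(a,b+[245,115])
for nm,uv,z in(("cover",(292,166),.1),("ga",(292,165),.127),("spare",(263,115),.034),("bottle",(235,195),.1)):print(nm,onz(c,uv,z))
E
```

```text
[    0     0   100   105 10160] [294.64478346 167.13543307]
[16  0  6  4 23] [263.39130435 116.43478261]
[41 11 18 18 80] [295.825  135.6125]
[10 39 14 18 73] [262.31506849 161.91780822]
[80 42  5  7 27] [326.81481481 160.03703704]
[77 50  3  4  4] [323.  166.5]
[70 55  7  9 48] [318.22916667 174.20833333]
[53 63  2  2  4] [298.5 178.5]
[35 74  9 12 50] [283.5  192.64]
[44 87  6  7 31] [291.16129032 205.22580645]
cover [ 0.55307218 -0.10090426  0.1       ]
ga [ 0.55260048 -0.09810096  0.127     ]
spare [ 0.70892193 -0.01936477  0.034     ]
bottle [0.4696514  0.05247917 0.1       ]
```

View pics/c1.png

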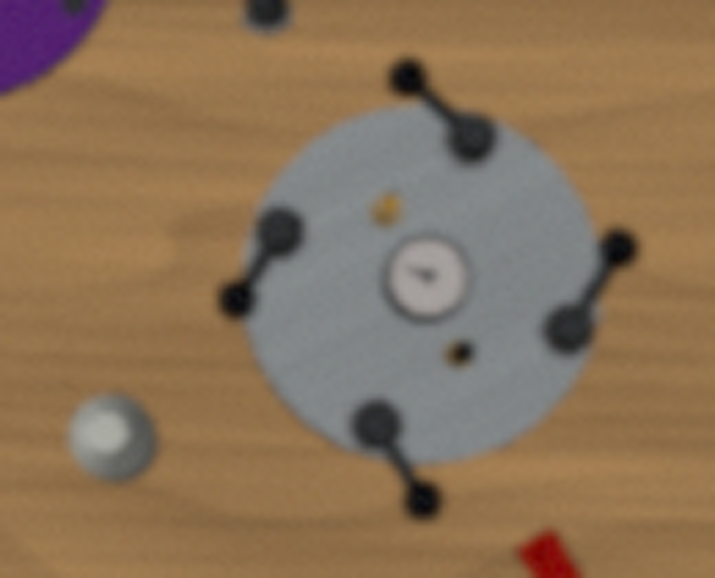

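The crop confirms the grey cover. Its ball/hub pairs, in crop pixels, are (408,76)/(470,137), (619,247)/(569,330), (422,500)/(376,425) and (237,299)/(280,231). Next I convert these to positions and check them against the 106 mm stud square and the 42 mm arm.

```bash
cat > meas.py <<'E'
from h import *
def measure():
    c=cam("top"); im=c["pixels"]; g=im.max(2).astype(np.uint8)
    b=lambda p:(p[0]/5.5-.41+215,p[1]/5.5-.41+115)
    return c,g,b
c,g,b=measure()
hub=dict(A=(470,137),B=(569,330),C=(376,425),D=(280,231)); ball=dict(A=(408,76),B=(619,247),C=(422,500),D=(237,299))
H={k:onz(c,b(v),.118)[:2] for k,v in hub.items()}
Bl={}
for k,v in ball.items():
    u,w=b(v); x0,y0=int(round(u))-5,int(round(w))-5
    p=255-cv2.resize(g[y0:y0+11,x0:x0+11],None,fx=1,fy=1).astype(float); p=np.clip(p-225,0,None)
    ys,xs=np.mgrid[y0:y0+11,x0:x0+11]; cu=(p*xs).sum()/p.sum(),(p*ys).sum()/p.sum()
    Bl[k]=onz(c,cu,.136)[:2]; print(k,(u,w),np.round(cu,2))
ce=sum(H.values())/4
# square fit: rotate all hubs onto A
ang=np.angle(sum(complex(*(H[k]-ce))*1j**i for i,k in enumerate("ABCD")))
print("centre",ce,"ang",ang)
for i,k in enumerate("ABCD"):
    s=ce+.07495*np.array([np.cos(ang-i*np.pi/2),np.sin(ang-i*np.pi/2)])
    d=Bl[k]-s
    print(k,"hub",H[k].round(4),"r",np.linalg.norm(H[k]-ce).round(4),"stud",s.round(4),"ball",Bl[k].round(4),"arm",np.linalg.norm(d).round(4),"az",np.arctan2(d[1],d[0]).round(3))
E
python3 meas.py
```

```text
A (288.77181818181816, 128.40818181818182) [288.94 128.93]
B (327.13545454545454, 159.4990909090909) [326.98 159.83]
C (291.3172727272727, 205.4990909090909) [291.45 205.42]
D (257.6809090909091, 168.95363636363638) [257.87 168.9 ]
centre [ 0.55210257 -0.09807997] ang -0.299086049377892
A hub [ 0.6234 -0.1193] r 0.0744 stud [ 0.6237 -0.1202] ball [ 0.6475 -0.0871] arm 0.0407 az 0.947
B hub [ 0.5297 -0.1694] r 0.0748 stud [ 0.53   -0.1697] ball [ 0.5677 -0.1894] arm 0.0425 az -0.48
C hub [ 0.4808 -0.0763] r 0.0745 stud [ 0.4805 -0.076 ] ball [ 0.4451 -0.0979] arm 0.0416 az -2.588
D hub [ 0.5745 -0.0273] r 0.0743 stud [ 0.5742 -0.0265] ball [ 0.5387 -0.0074] arm 0.0402 az 2.649
```

```bash
cat > go.py <<'E'
import sys
from h import *
S=dict(A=(.6237,-.1202),B=(.53,-.1697),C=(.4805,-.076),D=(.5742,-.0265))
def st():
    o=telemetry.get_obs(); r=R.from_euler('xyz',o["eef_rot"]); return o,r
def to(k,az,z,yaw,r=.042):
    o,q=st(); T=np.array([S[k][0]+r*np.cos(az),S[k][1]+r*np.sin(az),z]); d=T-o["ee_pos"]
    x=q.as_matrix()[:,0]; y0=np.arctan2(x[1],x[0])
    print(k,"now tool shift mm",(q.inv().apply(d)*1e3).round(1),"turn+z",round(y0-yaw,3),"t",o["time_s"],"tilt axis",q.as_matrix()[:,2].round(4))
def force(n=4):
    F=[]
    for _ in range(n): optics.camera("top"); F.append(telemetry.get_obs()["force"])
    F=np.array(F); o,q=st()
    print("F tool",q.inv().apply(F).round(2).tolist(),"mean",q.inv().apply(F.mean(0)).round(2))
E
python3 -c "
from go import *
to('A',.947,.19,.947); force(4)"
```

```text
A now tool shift mm [ 584.5 -256.7   15.3] turn+z -0.614 t 0.2 tilt axis [-2.e-04  6.e-04 -1.e+00]
F tool [[0.54, -1.34, 0.05], [-0.25, 0.08, -0.6], [-0.23, 0.44, -0.08], [0.57, 0.33, 0.05]] mean [ 0.16 -0.12 -0.15]
```

Emit:
{"method": "carry_out", "body": {
  "plan": [
    [[30.8, -13.5, 0.8, 0, 0, 0, 34], [30.8, -13.5, 0.8, 0, 0, 0, 34], [30.8, -13.5, 0.8, 0, 0, 0, 34], [30.8, -13.5, 0.8, 0, 0, 0, 34], [30.8, -13.5, 0.8, 0, 0, 0, 34], [30.8, -13.5, 0.8, 0, 0, 0, 34], [30.8, -13.5, 0.8, 0, 0, 0, 34], [30.8, -13.5, 0.8, 0, 0, 0, 34], [30.8, -13.5, 0.8, 0, 0, 0, 34], [30.8, -13.5, 0.8, 0, 0, 0, 34], [30.8, -13.5, 0.8, 0, 0, 0, 34], [30.8, -13.5, 0.8, 0, 0, 0, 34], [30.8, -13.5, 0.8, 0, 0, 0, 34], [30.8, -13.5, 0.8, 0, 0, 0, 34], [30.8, -13.5, 0.8, 0, 0, 0, 34], [30.8, -13.5, 0.8, 0, 0, 0, 34], [30.8, -13.5, 0.8, 0, 0, 0, 34], [30.8, -13.5, 0.8, 0, 0, 0, 34], [30.8, -13.5, 0.8, 0, 0, 0, 34]]
  ]
}}

```text
time_s: 1.98
ee_pos: [0.65, -0.0848, 0.1901]
eef_rot: [-3.142, 0.0, 0.333]
force: [-0.2, -1.0, 1.3]
grip_width: 0.0341
grip_force: 0.0
```

Emit:
{"method": "carry_out", "body": {
  "plan": [
    [[0, 0, 0, 0, 0, -0.103, 34], [0, 0, 0, 0, 0, -0.103, 34], [0, 0, 0, 0, 0, -0.102, 34], [0, 0, 0, 0, 0, -0.102, 34], [0, 0, 0, 0, 0, -0.102, 34], [0, 0, 0, 0, 0, -0.102, 34], [0, 0, 0, 0, 0, 0, 34]]
  ]
}}

```text
time_s: 2.57
ee_pos: [0.6489, -0.0862, 0.1901]
eef_rot: [-3.141, 0.0, 0.952]
force: [0.2, -0.2, -0.2]
grip_width: 0.0336
grip_force: 0.0
```

```bash
python3 -c "
from go import *
to('A',.947,.127,.947); force(2)"
```

```text
A now tool shift mm [-0.3 -0.6 63.1] turn+z 0.005 t 2.5667 tilt axis [-2.e-04  0.e+00 -1.e+00]
F tool [[-0.07, 1.1, -0.18], [0.23, 0.07, 0.28]] mean [0.08 0.59 0.05]
```

Emit:
{"method": "carry_out", "body": {
  "plan": [
    [[0, 0, 16, 0, 0, 0, 34], [0, 0, 16, 0, 0, 0, 34], [0, 0, 16, 0, 0, 0, 34], [0, 0, 15, 0, 0, 0, 34], [0, 0, 0, 0, 0, 0, 34]]
  ]
}}

```text
time_s: 3.08
ee_pos: [0.6477, -0.086, 0.124]
eef_rot: [-3.137, 0.002, 0.944]
force: [0.5, 0.7, -0.9]
grip_width: 0.034
grip_force: 0.0
```

```bash
python3 -c "
from go import *
force(2)
c=cam('side');u,v=proj(c,telemetry.get_obs()['ee_pos']).astype(int);print(u,v)
cv2.imwrite('pics/s1.png',cv2.resize(c['pixels'][v-55:v+55,u-65:u+65,::-1],None,fx=5.5,fy=5.5,interpolation=cv2.INTER_CUBIC))"
```

```text
F tool [[0.56, -0.7, -1.29], [0.3, 0.34, -0.15]] mean [ 0.43 -0.18 -0.72]
224 168
```

View pics/s1.png

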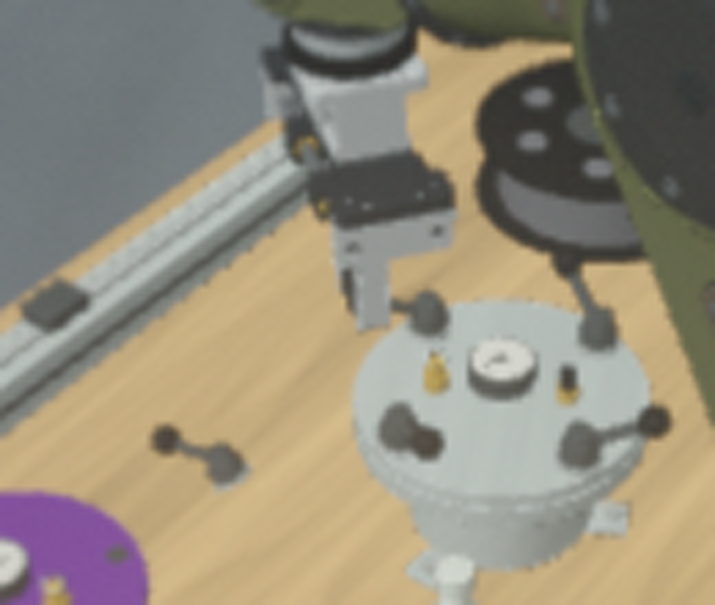

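The side crop shows the fingers, at about (370,290), straddling lever A's ball with the arm coming out to the right, clear of the cover. Now I push A by about 1 rad.

Emit:
{"method": "carry_out", "body": {
  "plan": [
    [[-0.2, 4.1, 0, 0, 0, 0.0975, 34], [-0.2, 4.1, 0, 0, 0, 0.0975, 34], [-0.2, 4.1, 0, 0, 0, 0.0975, 34], [-0.2, 4.1, 0, 0, 0, 0.0975, 34], [-0.2, 4.1, 0, 0, 0, 0.0975, 34], [-0.2, 4.1, 0, 0, 0, 0.0975, 34], [-0.2, 4.1, 0, 0, 0, 0.0975, 34], [-0.2, 4.1, 0, 0, 0, 0.0975, 34], [-0.2, 4.1, 0, 0, 0, 0.0975, 34], [-0.2, 4.1, 0, 0, 0, 0.0975, 34], [-0.2, 4.1, 0, 0, 0, 0.0975, 34], [-0.2, 4.1, 0, 0, 0, 0.0975, 34], [0, 0, 0, 0, 0, 0, 34]]
  ]
}}

```text
time_s: 4.32
ee_pos: [0.6658, -0.1303, 0.1286]
eef_rot: [-3.141, -0.002, -0.229]
force: [-0.2, -0.9, 0.1]
grip_width: 0.0341
grip_force: 0.0
```

```bash
cat >> go.py <<'E'
def az(k,s=0):
    o,q=st(); d=np.array(o["ee_pos"])[:2]-S[k]; w=o["grip_width"]*1e3
    print(k,"r",np.hypot(*d).round(4),"az tool",np.arctan2(d[1],d[0]).round(3),"-> ball ~",(np.arctan2(d[1],d[0])+(w/2-10)/42).round(3),"yaw",o["eef_rot"][2],"t",o["time_s"])
E
python3 -c "
from go import *
az('A');force(3)"
```

```text
A r 0.0433 az tool -0.235 -> ball ~ -0.067 yaw -0.22923881923517953 t 4.3167
F tool [[0.12, -0.05, 0.11], [-0.34, -0.42, 0.31], [0.57, -0.36, -0.06]] mean [ 0.12 -0.28  0.12]
```

Emit:
{"method": "carry_out", "body": {
  "plan": [
    [[0, -7, 0, 0, 0, 0, 34], [0, 0, -21, 0, 0, 0, 34], [0, 0, -21, 0, 0, 0, 34], [0, 0, -21, 0, 0, 0, 34], [0, 0, 0, 0, 0, -0.0975, 34], [0, 0, 0, 0, 0, -0.0975, 34], [0, 0, 0, 0, 0, -0.0975, 34], [0, 0, 0, 0, 0, -0.0975, 34], [0, 0, 0, 0, 0, -0.0975, 34], [0, 0, 0, 0, 0, -0.0975, 34], [0, 0, 0, 0, 0, -0.0975, 34], [0, 0, 0, 0, 0, -0.0975, 34]]
  ]
}}

```text
time_s: 5.47
ee_pos: [0.6671, -0.1221, 0.1905]
eef_rot: [3.141, -0.0, 0.564]
force: [-0.5, 0.7, -0.3]
grip_width: 0.0338
grip_force: 0.0
```

```bash
python3 -c "
from go import *
to('C',-2.588,.126,.553)"
```

```text
C now tool shift mm [-175.1 -139.2   64.4] turn+z 0.011 t 5.4667 tilt axis [ 2.e-04  0.e+00 -1.e+00]
```

Emit:
{"method": "carry_out", "body": {
  "plan": [
    [[-19.5, -15.5, 0, 0, 0, 0, 34], [-19.5, -15.5, 0, 0, 0, 0, 34], [-19.5, -15.5, 0, 0, 0, 0, 34], [-19.5, -15.5, 0, 0, 0, 0, 34], [-19.5, -15.5, 0, 0, 0, 0, 34], [-19.5, -15.5, 0, 0, 0, 0, 34], [-19.5, -15.5, 0, 0, 0, 0, 34], [-19.5, -15.5, 0, 0, 0, 0, 34], [-19.1, -15.2, 0, 0, 0, 0, 34], [0, 0, 0, 0, 0, 0.01, 34], [0, 0, 16, 0, 0, 0, 34], [0, 0, 16, 0, 0, 0, 34], [0, 0, 16, 0, 0, 0, 34], [0, 0, 16, 0, 0, 0, 34], [0, 0, 0, 0, 0, 0, 34]]
  ]
}}

```text
time_s: 6.72
ee_pos: [0.4442, -0.0966, 0.1241]
eef_rot: [-3.139, 0.002, 0.548]
force: [0.3, -0.3, -0.7]
grip_width: 0.034
grip_force: 0.0
```

```bash
python3 -c "
from go import *
to('C',-2.588,.126,.553);force(2)"
```

```text
C now tool shift mm [-0.3  1.6 -2. ] turn+z -0.005 t 6.7167 tilt axis [-0.0033  0.001  -1.    ]
F tool [[-0.19, 0.06, 0.1], [0.61, 0.44, -0.06]] mean [0.21 0.25 0.02]
```

Emit:
{"method": "carry_out", "body": {
  "plan": [
    [[0.2, -4.1, 0, 0, 0, 0.0975, 34], [0.2, -4.1, 0, 0, 0, 0.0975, 34], [0.2, -4.1, 0, 0, 0, 0.0975, 34], [0.2, -4.1, 0, 0, 0, 0.0975, 34], [0.2, -4.1, 0, 0, 0, 0.0975, 34], [0.2, -4.1, 0, 0, 0, 0.0975, 34], [0.2, -4.1, 0, 0, 0, 0.0975, 34], [0.2, -4.1, 0, 0, 0, 0.0975, 34], [0.2, -4.1, 0, 0, 0, 0.0975, 34], [0.2, -4.1, 0, 0, 0, 0.0975, 34], [0.2, -4.1, 0, 0, 0, 0.0975, 34], [0.2, -4.1, 0, 0, 0, 0.0975, 34], [0, 0, 0, 0, 0, 0, 34]]
  ]
}}

```text
time_s: 7.9
ee_pos: [0.4475, -0.0504, 0.1275]
eef_rot: [-3.141, -0.002, -0.627]
force: [0.2, -0.5, 0.7]
grip_width: 0.0339
grip_force: 0.0
```

```bash
python3 -c "
from go import *
az('C');force(3);to('C',-3.758,.127,.553-1.17)"
```

```text
C r 0.0418 az tool 2.483 -> ball ~ 2.649 yaw -0.6268873263893993 t 7.9
F tool [[0.26, -0.41, -0.15], [0.44, -0.72, 1.08], [0.07, 0.05, -0.62]] mean [ 0.26 -0.36  0.1 ]
C now tool shift mm [-0.   1.1 -0. ] turn+z -0.002 t 8.05 tilt axis [ 1.1e-03 -1.0e-04 -1.0e+00]
```

Emit:
{"method": "carry_out", "body": {
  "plan": [
    [[0, 7, 0, 0, 0, 0, 34], [0, 0, -21, 0, 0, 0, 34], [0, 0, -21, 0, 0, 0, 34], [0, 0, -21, 0, 0, 0, 34], [0, 0, 0, 0, 0, -0.12, 34], [0, 0, 0, 0, 0, -0.12, 34], [0, 0, 0, 0, 0, -0.12, 34], [0, 0, 0, 0, 0, -0.12, 34], [0, 0, 0, 0, 0, -0.12, 34], [0, 0, 0, 0, 0, -0.12, 34], [0, 0, 0, 0, 0, -0.12, 34], [0, 0, 0, 0, 0, -0.12, 34], [0, 0, 0, 0, 0, -0.12, 34], [0, 0, 0, 0, 0, -0.12, 34], [0, 0, 0, 0, 0, -0.12, 34], [0, 0, 0, 0, 0, -0.12, 34], [0, 0, 0, 0, 0, -0.12, 34], [0, 0, 0, 0, 0, -0.12, 34], [0, 0, 0, 0, 0, -0.12, 34], [0, 0, 0, 0, 0, -0.12, 34]]
  ]
}}

```text
time_s: 9.72
ee_pos: [0.4422, -0.0569, 0.1894]
eef_rot: [3.141, -0.0, 1.304]
force: [-0.2, 0.1, -0.5]
grip_width: 0.0339
grip_force: 0.0
```

Emit:
{"method": "carry_out", "body": {
  "plan": [
    [[0, 0, 0, 0, 0, -0.12, 34], [0, 0, 0, 0, 0, -0.12, 34], [0, 0, 0, 0, 0, -0.12, 34], [0, 0, 0, 0, 0, -0.12, 34], [0, 0, 0, 0, 0, -0.12, 34], [0, 0, 0, 0, 0, -0.12, 34], [0, 0, 0, 0, 0, -0.12, 34], [0, 0, 0, 0, 0, -0.12, 34], [0, 0, 0, 0, 0, -0.12, 34], [0, 0, 0, 0, 0, -0.12, 34], [0, 0, 0, 0, 0, -0.12, 34], [0, 0, 0, 0, 0, -0.04, 34], [0, 0, 0, 0, 0, 0, 34]]
  ]
}}

```text
time_s: 10.8
ee_pos: [0.4422, -0.0569, 0.1894]
eef_rot: [3.142, 0.0, 2.66]
force: [-0.0, -0.5, 0.8]
grip_width: 0.0339
grip_force: 0.0
```

```bash
python3 -c "
from go import *
to('B',-.48,.127,2.66);print(telemetry.get_obs()['qpos'])"
```

```text
B now tool shift mm [-172.   -59.3   62.4] turn+z 0.0 t 10.8 tilt axis [ 2.e-04 -0.e+00 -1.e+00]
[-2.10113511e-01  8.09841320e-02  1.82043006e+00  5.14421435e-06
  1.24001188e+00 -1.29948946e+00]
```

Emit:
{"method": "carry_out", "body": {
  "plan": [
    [[-21.5, -7.4, 0, 0, 0, 0, 34], [-21.5, -7.4, 0, 0, 0, 0, 34], [-21.5, -7.4, 0, 0, 0, 0, 34], [-21.5, -7.4, 0, 0, 0, 0, 34], [-21.5, -7.4, 0, 0, 0, 0, 34], [-21.5, -7.4, 0, 0, 0, 0, 34], [-21.5, -7.4, 0, 0, 0, 0, 34], [-21.5, -7.5, 0, 0, 0, 0, 34], [0, 0, 0, 0, 0, 0, 34], [0, 0, 15.6, 0, 0, 0, 34], [0, 0, 15.6, 0, 0, 0, 34], [0, 0, 15.6, 0, 0, 0, 34], [0, 0, 15.6, 0, 0, 0, 34], [0, 0, 0, 0, 0, 0, 34]]
  ]
}}

```text
time_s: 11.97
ee_pos: [0.5653, -0.1885, 0.124]
eef_rot: [-3.141, -0.005, 2.656]
force: [-0.6, -0.6, -0.7]
grip_width: 0.0341
grip_force: 0.0
```

Emit:
{"method": "carry_out", "body": {
  "plan": [
    [[0.2, -4.1, 0, 0, 0, 0.0975, 34], [0.2, -4.1, 0, 0, 0, 0.0975, 34], [0.2, -4.1, 0, 0, 0, 0.0975, 34], [0.2, -4.1, 0, 0, 0, 0.0975, 34], [0.2, -4.1, 0, 0, 0, 0.0975, 34], [0.2, -4.1, 0, 0, 0, 0.0975, 34], [0.2, -4.1, 0, 0, 0, 0.0975, 34], [0.2, -4.1, 0, 0, 0, 0.0975, 34], [0.2, -4.1, 0, 0, 0, 0.0975, 34], [0.2, -4.1, 0, 0, 0, 0.0975, 34], [0.2, -4.1, 0, 0, 0, 0.0975, 34], [0.2, -4.1, 0, 0, 0, 0.0975, 34], [0, 0, 0, 0, 0, 0, 34]]
  ]
}}

```text
time_s: 13.05
ee_pos: [0.5258, -0.2115, 0.1279]
eef_rot: [3.141, 0.0, 1.482]
force: [0.3, 0.4, -0.3]
grip_width: 0.0338
grip_force: 0.0
```

```bash
python3 -c "
from go import *
az('B');force(3);to('B',-1.65,.127,1.49)"
```

```text
B r 0.042 az tool -1.672 -> ball ~ -1.507 yaw 1.4815696135139316 t 13.05
F tool [[0.08, 0.78, 0.37], [-0.23, -0.18, -0.47], [-0.53, 0.37, -0.07]] mean [-0.22  0.32 -0.06]
B now tool shift mm [-0.1  0.3  0.5] turn+z -0.0 t 13.2 tilt axis [ 7.e-04 -3.e-04 -1.e+00]
```

Emit:
{"method": "carry_out", "body": {
  "plan": [
    [[0, 7, 0, 0, 0, 0, 34], [0, 0, -21, 0, 0, 0, 34], [0, 0, -21, 0, 0, 0, 34], [0, 0, -21, 0, 0, 0, 34], [0, 0, 0, 0, 0, -0.116, 34], [0, 0, 0, 0, 0, -0.116, 34], [0, 0, 0, 0, 0, -0.116, 34], [0, 0, 0, 0, 0, -0.116, 34], [0, 0, 0, 0, 0, -0.116, 34], [0, 0, 0, 0, 0, -0.116, 34], [0, 0, 0, 0, 0, -0.116, 34], [0, 0, 0, 0, 0, -0.116, 34], [0, 0, 0, 0, 0, -0.116, 34], [0, 0, 0, 0, 0, -0.116, 34], [0, 0, 0, 0, 0, 0, 34]]
  ]
}}

```text
time_s: 14.45
ee_pos: [0.5337, -0.212, 0.1899]
eef_rot: [3.142, -0.0, 2.654]
force: [0.5, 0.1, -0.1]
grip_width: 0.0337
grip_force: 0.0
```

```bash
python3 -c "
from go import *
to('D',2.649,.127,2.649)"
```

```text
D now tool shift mm [ 93.1 183.1  62.9] turn+z 0.005 t 14.45 tilt axis [-0.  0. -1.]
```

Emit:
{"method": "carry_out", "body": {
  "plan": [
    [[10.4, 20.4, 0, 0, 0, 0, 34], [10.4, 20.4, 0, 0, 0, 0, 34], [10.4, 20.4, 0, 0, 0, 0, 34], [10.4, 20.4, 0, 0, 0, 0, 34], [10.3, 20.3, 0, 0, 0, 0, 34], [10.3, 20.3, 0, 0, 0, 0, 34], [10.3, 20.3, 0, 0, 0, 0, 34], [10.3, 20.3, 0, 0, 0, 0, 34], [10.3, 20.3, 0, 0, 0, 0, 34], [0, 0, 0, 0, 0, 0, 34], [0, 0, 15.7, 0, 0, 0, 34], [0, 0, 15.7, 0, 0, 0, 34], [0, 0, 15.7, 0, 0, 0, 34], [0, 0, 15.7, 0, 0, 0, 34], [0, 0, 0, 0, 0, 0, 34]]
  ]
}}

```text
time_s: 15.7
ee_pos: [0.5372, -0.0069, 0.1244]
eef_rot: [-3.14, -0.004, 2.644]
force: [0.2, -0.2, 0.2]
grip_width: 0.034
grip_force: 0.0
```

Emit:
{"method": "carry_out", "body": {
  "plan": [
    [[-0.2, 4.1, 0, 0, 0, 0.0975, 34], [-0.2, 4.1, 0, 0, 0, 0.0975, 34], [-0.2, 4.1, 0, 0, 0, 0.0975, 34], [-0.2, 4.1, 0, 0, 0, 0.0975, 34], [-0.2, 4.1, 0, 0, 0, 0.0975, 34], [-0.2, 4.1, 0, 0, 0, 0.0975, 34], [-0.2, 4.1, 0, 0, 0, 0.0975, 34], [-0.2, 4.1, 0, 0, 0, 0.0975, 34], [-0.2, 4.1, 0, 0, 0, 0.0975, 34], [-0.2, 4.1, 0, 0, 0, 0.0975, 34], [-0.2, 4.1, 0, 0, 0, 0.0975, 34], [-0.2, 4.1, 0, 0, 0, 0.0975, 34], [0, 0, 0, 0, 0, 0, 34]]
  ]
}}

```text
time_s: 16.78
ee_pos: [0.58, 0.015, 0.1279]
eef_rot: [3.141, -0.0, 1.47]
force: [-0.2, 0.9, 0.7]
grip_width: 0.0339
grip_force: 0.0
```

```bash
python3 -c "
from go import *
az('D');force(3);to('D',1.479,.127,1.479)"
```

```text
D r 0.0419 az tool 1.431 -> ball ~ 1.596 yaw 1.470440105345932 t 16.7833
F tool [[-0.3, -0.62, 0.06], [0.15, -0.49, -0.01], [-0.9, -0.13, -0.12]] mean [-0.35 -0.41 -0.03]
D now tool shift mm [ 0.1 -1.3  0.5] turn+z 0.0 t 16.9333 tilt axis [ 4.e-04 -0.e+00 -1.e+00]
```

```bash
cat >> go.py <<'E'
import math
def plan(k,az,yaw,z=.127,back=0,w=34,up=.172):
    o,q=st(); p=np.array(o["ee_pos"]); x=q.as_matrix()[:,0]; y=np.arctan2(x[1],x[0])
    W=[]
    if back: p1=p+q.apply([0,back/1e3,0]); W.append((p1,y))
    else: p1=p
    if p1[2]<up-.01:
        a=p1.copy(); a[2]=(p1[2]+up)/2; W.append((a,y)); p1=p1.copy(); p1[2]=up; W.append((p1,y))
    T=np.array([S[k][0]+.042*np.cos(az),S[k][1]+.042*np.sin(az),up])
    n=math.ceil(max(np.linalg.norm(T-p1)/.028,abs(y-yaw)/.122,1))
    W+=[(p1+(T-p1)*i/n,y+(yaw-y)*i/n) for i in range(1,n+1)]
    W.append((T,yaw)); 
    for i in(1,2,3): W.append((T+[0,0,(z-up)*i/3],yaw))
    W.append(W[-1]); print(k,"rows",len(W),"t",round(o["time_s"],2))
    M=lambda y:R.from_euler('xyz',[np.pi,0,y])
    c,cy=p,y; rows=[]
    for t,ty in W:
        d=(M(cy).inv().apply(t-c)*1e3).round(1); dt=round(float(cy-ty),3)
        c=c+M(cy).apply(d/1e3); cy=cy-dt; rows.append([*d.tolist(),0,0,dt,w])
    print([[float(v)+0 if v else 0 for v in r] for r in rows])
E
python3 -c "
from go import *
plan('A',-.06,3.08,back=-7)"
```

```text
A rows 22 t 16.93
[[0, -7.0, 0, 0, 0, 0, 34.0], [0, 0, -22.2, 0, 0, 0, 34.0], [0, 0, -22.3, 0, 0, 0, 34.0], [-9.2, 7.5, 0, 0, 0, -0.114, 34.0], [-10.1, 6.5, 0, 0, 0, -0.115, 34.0], [-10.7, 5.2, 0, 0, 0, -0.114, 34.0], [-11.2, 4.0, 0, 0, 0, -0.114, 34.0], [-11.6, 2.7, 0, 0, 0, -0.115, 34.0], [-11.9, 1.3, 0, 0, 0, -0.114, 34.0], [-11.9, 0, 0, 0, 0, -0.114, 34.0], [-11.9, -1.4, 0, 0, 0, -0.115, 34.0], [-11.6, -2.7, 0, 0, 0, -0.114, 34.0], [-11.2, -4.0, 0, 0, 0, -0.114, 34.0], [-10.7, -5.3, 0, 0, 0, -0.115, 34.0], [-10.0, -6.5, 0, 0, 0, -0.114, 34.0], [-9.2, -7.5, 0, 0, 0, -0.114, 34.0], [-8.3, -8.6, 0, 0, 0, -0.115, 34.0], [0, 0, 0, 0, 0, 0, 34.0], [0, 0, 15.0, 0, 0, 0, 34.0], [0, 0, 15.0, 0, 0, 0, 34.0], [0, 0, 15.0, 0, 0, 0, 34.0], [0, 0, 0, 0, 0, 0, 34.0]]
```

Emit:
{"method": "carry_out", "body": {
  "plan": [
    [[0, -7, 0, 0, 0, 0, 34], [0, 0, -22.2, 0, 0, 0, 34], [0, 0, -22.3, 0, 0, 0, 34], [-9.2, 7.5, 0, 0, 0, -0.114, 34], [-10.1, 6.5, 0, 0, 0, -0.115, 34], [-10.7, 5.2, 0, 0, 0, -0.114, 34], [-11.2, 4, 0, 0, 0, -0.114, 34], [-11.6, 2.7, 0, 0, 0, -0.115, 34], [-11.9, 1.3, 0, 0, 0, -0.114, 34], [-11.9, 0, 0, 0, 0, -0.114, 34], [-11.9, -1.4, 0, 0, 0, -0.115, 34], [-11.6, -2.7, 0, 0, 0, -0.114, 34], [-11.2, -4, 0, 0, 0, -0.114, 34], [-10.7, -5.3, 0, 0, 0, -0.115, 34], [-10, -6.5, 0, 0, 0, -0.114, 34], [-9.2, -7.5, 0, 0, 0, -0.114, 34], [-8.3, -8.6, 0, 0, 0, -0.115, 34], [0, 0, 0, 0, 0, 0, 34]]
  ]
}}

```text
time_s: 18.43
ee_pos: [0.6652, -0.1242, 0.1714]
eef_rot: [-3.141, -0.0, 3.084]
force: [-0.3, -0.4, -0.8]
grip_width: 0.0341
grip_force: 0.0
```

```bash
python3 -c "
from go import *
to('A',-.06,.127,3.08)
c=cam('top')
cv2.imwrite('pics/t2.png',cv2.resize(c['pixels'][115:220,215:345,::-1],None,fx=5.5,fy=5.5,interpolation=cv2.INTER_CUBIC))"
```

```text
A now tool shift mm [-0.4  1.5 44.4] turn+z 0.004 t 18.4333 tilt axis [-1.e-04 -3.e-04 -1.e+00]
```

View pics/t2.png

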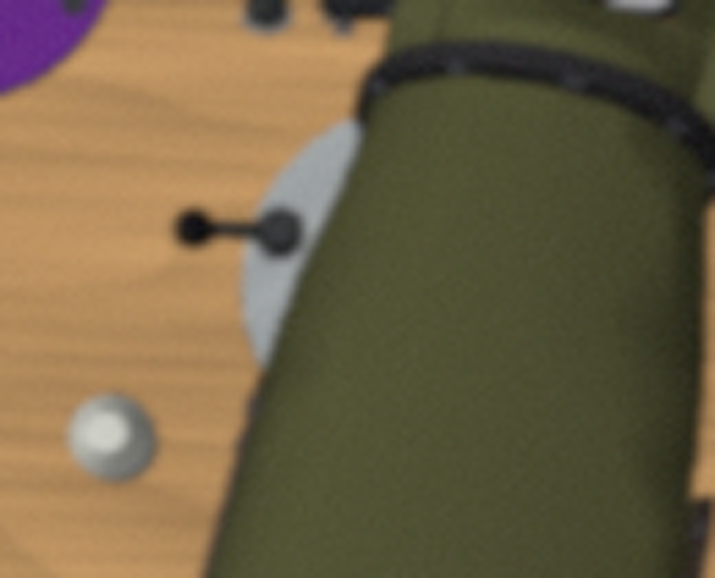

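The crop shows lever D's ball at (193,229), now pointing straight left, so it turned about 1 rad as planned. The arm hides the rest.

Emit:
{"method": "carry_out", "body": {
  "plan": [
    [[0, 0, 15, 0, 0, 0, 34], [0, 0, 15, 0, 0, 0, 34], [0, 0, 14.5, 0, 0, 0, 34], [0, 0, 0, 0, 0, 0, 34], [0.2, -4.1, 0, 0, 0, 0.0975, 34], [0.2, -4.1, 0, 0, 0, 0.0975, 34], [0.2, -4.1, 0, 0, 0, 0.0975, 34], [0.2, -4.1, 0, 0, 0, 0.0975, 34], [0.2, -4.1, 0, 0, 0, 0.0975, 34], [0.2, -4.1, 0, 0, 0, 0.0975, 34]]
  ]
}}

```text
time_s: 19.32
ee_pos: [0.6566, -0.1448, 0.128]
eef_rot: [3.141, 0.001, 2.486]
force: [2.0, 1.2, -1.3]
grip_width: 0.0342
grip_force: 1.1
```

Emit:
{"method": "carry_out", "body": {
  "plan": [
    [[0.2, -4.1, 0, 0, 0, 0.0975, 34], [0.2, -4.1, 0, 0, 0, 0.0975, 34], [0.2, -4.1, 0, 0, 0, 0.0975, 34]]
  ]
}}

```text
time_s: 19.57
ee_pos: [0.6478, -0.1534, 0.128]
eef_rot: [3.141, 0.0, 2.193]
force: [0.9, 2.3, -2.1]
grip_width: 0.034
grip_force: 1.1
```

```bash
python3 -c "
from go import *
az('A');force(3);az('A');plan('C',2.62,2.62,back=7)"
```

```text
A r 0.0411 az tool -0.943 -> ball ~ -0.776 yaw 2.1930442292020804 t 19.5667
F tool [[0.16, 0.81, 1.26], [-0.14, -1.01, -0.19], [0.64, -1.89, -0.26]] mean [ 0.22 -0.7   0.27]
A r 0.0414 az tool -0.947 -> ball ~ -0.782 yaw 2.200992762768534 t 19.7167
C rows 17 t 19.72
[[0, 7.0, 0, 0, 0, 0, 34.0], [0, 0, -22.0, 0, 0, 0, 34.0], [0, 0, -22.0, 0, 0, 0, 34.0], [22.2, -12.6, 0, 0, 0, -0.047, 34.0], [22.8, -11.6, 0, 0, 0, -0.046, 34.0], [23.3, -10.5, 0, 0, 0, -0.047, 34.0], [23.7, -9.3, 0, 0, 0, -0.046, 34.0], [24.1, -8.3, 0, 0, 0, -0.047, 34.0], [24.6, -7.2, 0, 0, 0, -0.046, 34.0], [24.8, -6.0, 0, 0, 0, -0.047, 34.0], [25.1, -4.8, 0, 0, 0, -0.046, 34.0], [25.2, -3.7, 0, 0, 0, -0.047, 34.0], [0, 0, 0, 0, 0, 0, 34.0], [0, 0, 15.0, 0, 0, 0, 34.0], [0, 0, 15.0, 0, 0, 0, 34.0], [0, 0, 15.0, 0, 0, 0, 34.0], [0, 0, 0, 0, 0, 0, 34.0]]
```

Emit:
{"method": "carry_out", "body": {
  "plan": [
    [[0, 7, 0, 0, 0, 0, 34], [0, 0, -22, 0, 0, 0, 34], [0, 0, -22, 0, 0, 0, 34], [22.2, -12.6, 0, 0, 0, -0.047, 34], [22.8, -11.6, 0, 0, 0, -0.046, 34], [23.3, -10.5, 0, 0, 0, -0.047, 34], [23.7, -9.3, 0, 0, 0, -0.046, 34], [24.1, -8.3, 0, 0, 0, -0.047, 34], [24.6, -7.2, 0, 0, 0, -0.046, 34], [24.8, -6, 0, 0, 0, -0.047, 34], [25.1, -4.8, 0, 0, 0, -0.046, 34], [25.2, -3.7, 0, 0, 0, -0.047, 34], [0, 0, 0, 0, 0, 0, 34], [0, 0, 15, 0, 0, 0, 34], [0, 0, 15, 0, 0, 0, 34], [0, 0, 15, 0, 0, 0, 34], [0, 0, 0, 0, 0, 0, 34]]
  ]
}}

```text
time_s: 21.13
ee_pos: [0.4438, -0.0549, 0.1242]
eef_rot: [-3.141, -0.003, 2.621]
force: [0.0, -0.8, -0.9]
grip_width: 0.0339
grip_force: 0.0
```

```bash
python3 -c "
from go import *
to('C',2.62,.127,2.62);force(1)"
```

```text
C now tool shift mm [-0.3 -0.  -2.8] turn+z 0.001 t 21.1333 tilt axis [-3.e-03  6.e-04 -1.e+00]
F tool [[0.05, -0.34, -0.35]] mean [ 0.05 -0.34 -0.35]
```

Emit:
{"method": "carry_out", "body": {
  "plan": [
    [[-0.2, 4.1, 0, 0, 0, 0.0975, 34], [-0.2, 4.1, 0, 0, 0, 0.0975, 34], [-0.2, 4.1, 0, 0, 0, 0.0975, 34], [-0.2, 4.1, 0, 0, 0, 0.0975, 34], [-0.2, 4.1, 0, 0, 0, 0.0975, 34], [-0.2, 4.1, 0, 0, 0, 0.0975, 34]]
  ]
}}

```text
time_s: 21.68
ee_pos: [0.4625, -0.0385, 0.1271]
eef_rot: [3.141, 0.001, 2.03]
force: [-1.6, -1.1, -2.1]
grip_width: 0.0341
grip_force: 1.1
```

Emit:
{"method": "carry_out", "body": {
  "plan": [
    [[-0.2, 4.1, 0, 0, 0, 0.0975, 34], [-0.2, 4.1, 0, 0, 0, 0.0975, 34], [-0.2, 4.1, 0, 0, 0, 0.0975, 34]]
  ]
}}

```text
time_s: 21.93
ee_pos: [0.474, -0.0346, 0.127]
eef_rot: [-3.141, 0.0, 1.738]
force: [-3.2, -0.3, -2.0]
grip_width: 0.0338
grip_force: 1.4
```

```bash
python3 -c "
from go import *
az('C');force(1);az('C');plan('B',-1.53,1.61,back=-7)"
```

```text
C r 0.0419 az tool 1.727 -> ball ~ 1.892 yaw 1.737885299340585 t 21.9333
F tool [[0.73, -1.42, 1.5]] mean [ 0.73 -1.42  1.5 ]
C r 0.0418 az tool 1.715 -> ball ~ 1.883 yaw 1.7305922886875638 t 21.9833
B rows 15 t 21.98
[[0, -7.0, 0, 0, 0, 0, 34.0], [0, 0, -22.5, 0, 0, 0, 34.0], [0, 0, -22.5, 0, 0, 0, 34.0], [-26.3, 5.0, 0, 0, 0, 0.017, 34.0], [-26.2, 5.5, 0, 0, 0, 0.017, 34.0], [-26.0, 6.0, 0, 0, 0, 0.018, 34.0], [-26.0, 6.4, 0, 0, 0, 0.017, 34.0], [-25.9, 6.8, 0, 0, 0, 0.017, 34.0], [-25.7, 7.3, 0, 0, 0, 0.017, 34.0], [-25.6, 7.7, 0, 0, 0, 0.018, 34.0], [0, 0, 0, 0, 0, 0, 34.0], [0, 0, 15.0, 0, 0, 0, 34.0], [0, 0, 15.0, 0, 0, 0, 34.0], [0, 0, 15.0, 0, 0, 0, 34.0], [0, 0, 0, 0, 0, 0, 34.0]]
```

Emit:
{"method": "carry_out", "body": {
  "plan": [
    [[0, -7, 0, 0, 0, 0, 34], [0, 0, -22.5, 0, 0, 0, 34], [0, 0, -22.5, 0, 0, 0, 34], [-26.3, 5, 0, 0, 0, 0.017, 34], [-26.2, 5.5, 0, 0, 0, 0.017, 34], [-26, 6, 0, 0, 0, 0.018, 34], [-26, 6.4, 0, 0, 0, 0.017, 34], [-25.9, 6.8, 0, 0, 0, 0.017, 34], [-25.7, 7.3, 0, 0, 0, 0.017, 34], [-25.6, 7.7, 0, 0, 0, 0.018, 34], [0, 0, 0, 0, 0, 0, 34], [0, 0, 15, 0, 0, 0, 34], [0, 0, 15, 0, 0, 0, 34], [0, 0, 15, 0, 0, 0, 34], [0, 0, 0, 0, 0, 0, 34]]
  ]
}}

```text
time_s: 23.23
ee_pos: [0.5314, -0.2104, 0.1241]
eef_rot: [-3.139, -0.002, 1.624]
force: [0.4, 0.5, -0.8]
grip_width: 0.0334
grip_force: 0.0
```

```bash
python3 -c "
from go import *
to('B',-1.53,.127,1.61)"
```

```text
B now tool shift mm [-1.3  0.2 -2.9] turn+z 0.014 t 23.2333 tilt axis [-0.0031  0.0015 -1.    ]
```

Emit:
{"method": "carry_out", "body": {
  "plan": [
    [[0.2, -4.1, 0, 0, 0, 0.0975, 34], [0.2, -4.1, 0, 0, 0, 0.0975, 34], [0.2, -4.1, 0, 0, 0, 0.0975, 34], [0.2, -4.1, 0, 0, 0, 0.0975, 34], [0.2, -4.1, 0, 0, 0, 0.0975, 34], [0.2, -4.1, 0, 0, 0, 0.0975, 34]]
  ]
}}

```text
time_s: 23.73
ee_pos: [0.5091, -0.2052, 0.1276]
eef_rot: [3.14, -0.0, 1.034]
force: [0.5, 0.3, 0.0]
grip_width: 0.0338
grip_force: 0.2
```

Emit:
{"method": "carry_out", "body": {
  "plan": [
    [[0.2, -4.1, 0, 0, 0, 0.0975, 34], [0.2, -4.1, 0, 0, 0, 0.0975, 34], [0.2, -4.1, 0, 0, 0, 0.0975, 34]]
  ]
}}

```text
time_s: 23.98
ee_pos: [0.4996, -0.1974, 0.1276]
eef_rot: [3.14, -0.001, 0.741]
force: [0.9, 0.0, -0.8]
grip_width: 0.0339
grip_force: 0.2
```

```bash
python3 -c "
from go import *
az('B');force(1);az('B');plan('D',1.57,1.57,back=7)"
```

```text
B r 0.0411 az tool -2.402 -> ball ~ -2.237 yaw 0.7413471055880272 t 23.9833
F tool [[0.19, 0.05, -1.6]] mean [ 0.19  0.05 -1.6 ]
B r 0.0411 az tool -2.415 -> ball ~ -2.245 yaw 0.7342754863139269 t 24.0333
D rows 17 t 24.03
[[0, 7.0, 0, 0, 0, 0, 34.0], [0, 0, -22.2, 0, 0, 0, 34.0], [0, 0, -22.3, 0, 0, 0, 34.0], [22.0, -12.7, 0, 0, 0, -0.093, 34.0], [23.1, -10.7, 0, 0, 0, -0.093, 34.0], [24.0, -8.4, 0, 0, 0, -0.093, 34.0], [24.6, -6.2, 0, 0, 0, -0.092, 34.0], [25.1, -3.9, 0, 0, 0, -0.093, 34.0], [25.4, -1.5, 0, 0, 0, -0.093, 34.0], [25.4, 0.8, 0, 0, 0, -0.093, 34.0], [25.2, 3.2, 0, 0, 0, -0.093, 34.0], [24.8, 5.5, 0, 0, 0, -0.093, 34.0], [0, 0, 0, 0, 0, 0, 34.0], [0, 0, 15.0, 0, 0, 0, 34.0], [0, 0, 15.0, 0, 0, 0, 34.0], [0, 0, 15.0, 0, 0, 0, 34.0], [0, 0, 0, 0, 0, 0, 34.0]]
```

Emit:
{"method": "carry_out", "body": {
  "plan": [
    [[0, 7, 0, 0, 0, 0, 34], [0, 0, -22.2, 0, 0, 0, 34], [0, 0, -22.3, 0, 0, 0, 34], [22, -12.7, 0, 0, 0, -0.093, 34], [23.1, -10.7, 0, 0, 0, -0.093, 34], [24, -8.4, 0, 0, 0, -0.093, 34], [24.6, -6.2, 0, 0, 0, -0.092, 34], [25.1, -3.9, 0, 0, 0, -0.093, 34], [25.4, -1.5, 0, 0, 0, -0.093, 34], [25.4, 0.8, 0, 0, 0, -0.093, 34], [25.2, 3.2, 0, 0, 0, -0.093, 34], [24.8, 5.5, 0, 0, 0, -0.093, 34], [0, 0, 0, 0, 0, 0, 34], [0, 0, 15, 0, 0, 0, 34], [0, 0, 15, 0, 0, 0, 34], [0, 0, 15, 0, 0, 0, 34], [0, 0, 0, 0, 0, 0, 34]]
  ]
}}

```text
time_s: 25.45
ee_pos: [0.5717, 0.015, 0.1234]
eef_rot: [-3.138, -0.0, 1.582]
force: [-0.3, 0.0, -0.0]
grip_width: 0.034
grip_force: 0.0
```

```bash
python3 -c "
from go import *
to('D',1.57,.127,1.57)"
```

```text
D now tool shift mm [ 0.5  2.5 -3.7] turn+z 0.012 t 25.45 tilt axis [-3.7e-03  1.0e-04 -1.0e+00]
```

Emit:
{"method": "carry_out", "body": {
  "plan": [
    [[-0.2, 4.1, 0, 0, 0, 0.0975, 34], [-0.2, 4.1, 0, 0, 0, 0.0975, 34], [-0.2, 4.1, 0, 0, 0, 0.0975, 34], [-0.2, 4.1, 0, 0, 0, 0.0975, 34], [-0.2, 4.1, 0, 0, 0, 0.0975, 34], [-0.2, 4.1, 0, 0, 0, 0.0975, 34]]
  ]
}}

```text
time_s: 25.95
ee_pos: [0.5965, 0.0083, 0.1268]
eef_rot: [3.141, -0.001, 0.992]
force: [-0.4, 1.5, -0.5]
grip_width: 0.0344
grip_force: 0.4
```

Emit:
{"method": "carry_out", "body": {
  "plan": [
    [[-0.2, 4.1, 0, 0, 0, 0.0975, 34], [-0.2, 4.1, 0, 0, 0, 0.0975, 34], [-0.2, 4.1, 0, 0, 0, 0.0975, 34]]
  ]
}}

```text
time_s: 26.2
ee_pos: [0.6057, 0.0001, 0.1269]
eef_rot: [3.141, -0.001, 0.699]
force: [-0.1, 1.6, -0.1]
grip_width: 0.034
grip_force: 0.4
```

```bash
python3 -c "
from go import *
az('D');force(1);az('D');plan('A',-.79,2.35,back=-7)"
```

```text
D r 0.0413 az tool 0.701 -> ball ~ 0.868 yaw 0.6990376811716796 t 26.2
F tool [[0.55, -0.22, 0.73]] mean [ 0.55 -0.22  0.73]
D r 0.0412 az tool 0.686 -> ball ~ 0.852 yaw 0.6914368082112663 t 26.25
A rows 22 t 26.25
[[0, -7.0, 0, 0, 0, 0, 34.0], [0, 0, -22.6, 0, 0, 0, 34.0], [0, 0, -22.6, 0, 0, 0, 34.0], [-4.2, 10.9, 0, 0, 0, -0.118, 34.0], [-5.5, 10.3, 0, 0, 0, -0.119, 34.0], [-6.6, 9.6, 0, 0, 0, -0.118, 34.0], [-7.8, 8.7, 0, 0, 0, -0.119, 34.0], [-8.7, 7.8, 0, 0, 0, -0.118, 34.0], [-9.6, 6.7, 0, 0, 0, -0.119, 34.0], [-10.3, 5.5, 0, 0, 0, -0.118, 34.0], [-10.8, 4.2, 0, 0, 0, -0.119, 34.0], [-11.3, 2.9, 0, 0, 0, -0.118, 34.0], [-11.6, 1.6, 0, 0, 0, -0.119, 34.0], [-11.7, 0.2, 0, 0, 0, -0.118, 34.0], [-11.6, -1.2, 0, 0, 0, -0.119, 34.0], [-11.4, -2.5, 0, 0, 0, -0.118, 34.0], [-11.0, -3.9, 0, 0, 0, -0.119, 34.0], [0, 0, 0, 0, 0, 0, 34.0], [0, 0, 15.0, 0, 0, 0, 34.0], [0, 0, 15.0, 0, 0, 0, 34.0], [0, 0, 15.0, 0, 0, 0, 34.0], [0, 0, 0, 0, 0, 0, 34.0]]
```

Emit:
{"method": "carry_out", "body": {
  "plan": [
    [[0, -7, 0, 0, 0, 0, 34], [0, 0, -22.6, 0, 0, 0, 34], [0, 0, -22.6, 0, 0, 0, 34], [-4.2, 10.9, 0, 0, 0, -0.118, 34], [-5.5, 10.3, 0, 0, 0, -0.119, 34], [-6.6, 9.6, 0, 0, 0, -0.118, 34], [-7.8, 8.7, 0, 0, 0, -0.119, 34], [-8.7, 7.8, 0, 0, 0, -0.118, 34], [-9.6, 6.7, 0, 0, 0, -0.119, 34], [-10.3, 5.5, 0, 0, 0, -0.118, 34], [-10.8, 4.2, 0, 0, 0, -0.119, 34], [-11.3, 2.9, 0, 0, 0, -0.118, 34], [-11.6, 1.6, 0, 0, 0, -0.119, 34], [-11.7, 0.2, 0, 0, 0, -0.118, 34], [-11.6, -1.2, 0, 0, 0, -0.119, 34], [-11.4, -2.5, 0, 0, 0, -0.118, 34], [-11, -3.9, 0, 0, 0, -0.119, 34], [0, 0, 15, 0, 0, 0, 34], [0, 0, 15, 0, 0, 0, 34], [0, 0, 15, 0, 0, 0, 34]]
  ]
}}

```text
time_s: 27.92
ee_pos: [0.6538, -0.1485, 0.126]
eef_rot: [3.141, 0.001, 2.366]
force: [-0.5, 1.1, -0.3]
grip_width: 0.0339
grip_force: 0.0
```

Emit:
{"method": "carry_out", "body": {
  "plan": [
    [[0, 0, 0, 0, 0, 0, 34], [0.2, -4.1, 0, 0, 0, 0.0975, 34], [0.2, -4.1, 0, 0, 0, 0.0975, 34], [0.2, -4.1, 0, 0, 0, 0.0975, 34]]
  ]
}}

```text
time_s: 28.25
ee_pos: [0.6443, -0.1556, 0.1271]
eef_rot: [3.14, 0.001, 2.067]
force: [1.7, 1.9, -3.0]
grip_width: 0.0342
grip_force: 1.3
```

```bash
cat >> go.py <<'E'
def f():
    o,q=st(); print("F tool now",q.inv().apply(o["force"]).round(2),"grip",round(o["grip_force"],2),"tau1",np.round(o["tau"],2)[0],"t",round(o["time_s"],2))
E
python3 -c "
from go import *
az('A');f()"
```

```text
A r 0.0409 az tool -1.044 -> ball ~ -0.875 yaw 2.0673984495433277 t 28.25
F tool now [0.86 2.44 3.  ] grip 1.3 tau1 -1.03 t 28.25
```

Emit:
{"method": "carry_out", "body": {
  "plan": [
    [[0.1, -2.5, 0, 0, 0, 0.06, 34], [0.1, -2.5, 0, 0, 0, 0.06, 34]]
  ]
}}

```text
time_s: 28.42
ee_pos: [0.6398, -0.1576, 0.1272]
eef_rot: [3.14, 0.001, 1.949]
force: [3.4, 1.3, -2.3]
grip_width: 0.0344
grip_force: 1.4
```

Emit:
{"method": "carry_out", "body": {
  "plan": [
    [[0.2, -4.1, 0, 0, 0, 0.0975, 34], [0.2, -4.1, 0, 0, 0, 0.0975, 34]]
  ]
}}

```text
time_s: 28.58
ee_pos: [0.632, -0.1599, 0.1271]
eef_rot: [3.14, 0.0, 1.753]
force: [3.6, 0.6, -3.0]
grip_width: 0.0343
grip_force: 1.7
```

```bash
python3 -c "
from go import *
az('A');f()"
```

```text
A r 0.0405 az tool -1.366 -> ball ~ -1.196 yaw 1.7525622737255855 t 28.5833
F tool now [-0.02  3.66  3.05] grip 1.68 tau1 -0.64 t 28.58
```

Emit:
{"method": "carry_out", "body": {
  "plan": [
    [[-0.2, -4, 0, 0, 0, 0.095, 34], [-0.2, -4, 0, 0, 0, 0.095, 34]]
  ]
}}

```text
time_s: 28.75
ee_pos: [0.6242, -0.1611, 0.1272]
eef_rot: [3.14, -0.0, 1.562]
force: [5.0, 2.1, -1.3]
grip_width: 0.0341
grip_force: 2.1
```

```bash
python3 -c "
from go import *
az('A');f()"
```

```text
A r 0.0409 az tool -1.559 -> ball ~ -1.391 yaw 1.5624693515247121 t 28.75
F tool now [2.14 4.99 1.31] grip 2.15 tau1 -2.17 t 28.75
```

Emit:
{"method": "carry_out", "body": {
  "plan": [
    [[0, -3, 0, 0, 0, 0.07, 34], [0, -3, 0, 0, 0, 0.07, 34]]
  ]
}}

```text
time_s: 28.92
ee_pos: [0.6184, -0.1609, 0.1273]
eef_rot: [3.139, -0.001, 1.424]
force: [6.0, 1.8, -2.6]
grip_width: 0.034
grip_force: 2.7
```

```bash
python3 -c "
from go import *
az('A');f();plan('C',1.88,1.88,back=7)"
```

```text
A r 0.041 az tool -1.701 -> ball ~ -1.534 yaw 1.423557712340176 t 28.9167
F tool now [2.64 5.63 2.58] grip 2.65 tau1 -2.42 t 28.92
C rows 16 t 28.92
[[0, 7.0, 0, 0, 0, 0, 34.0], [0, 0, -22.4, 0, 0, 0, 34.0], [0, 0, -22.3, 0, 0, 0, 34.0], [12.7, -21.8, 0, 0, 0, -0.057, 34.0], [13.9, -21.0, 0, 0, 0, -0.057, 34.0], [15.0, -20.2, 0, 0, 0, -0.057, 34.0], [16.3, -19.4, 0, 0, 0, -0.057, 34.0], [17.2, -18.3, 0, 0, 0, -0.057, 34.0], [18.3, -17.4, 0, 0, 0, -0.057, 34.0], [19.3, -16.2, 0, 0, 0, -0.057, 34.0], [20.1, -15.2, 0, 0, 0, -0.057, 34.0], [0, 0, 0, 0, 0, 0, 34.0], [0, 0, 15.0, 0, 0, 0, 34.0], [0, 0, 15.0, 0, 0, 0, 34.0], [0, 0, 15.0, 0, 0, 0, 34.0], [0, 0, 0, 0, 0, 0, 34.0]]
```

Emit:
{"method": "carry_out", "body": {
  "plan": [
    [[0, 7, 0, 0, 0, 0, 34], [0, 0, -22.4, 0, 0, 0, 34], [0, 0, -22.3, 0, 0, 0, 34], [12.7, -21.8, 0, 0, 0, -0.057, 34], [13.9, -21, 0, 0, 0, -0.057, 34], [15, -20.2, 0, 0, 0, -0.057, 34], [16.3, -19.4, 0, 0, 0, -0.057, 34], [17.2, -18.3, 0, 0, 0, -0.057, 34], [18.3, -17.4, 0, 0, 0, -0.057, 34], [19.3, -16.2, 0, 0, 0, -0.057, 34], [20.1, -15.2, 0, 0, 0, -0.057, 34], [0, 0, 15, 0, 0, 0, 34], [0, 0, 15, 0, 0, 0, 34], [0, 0, 15, 0, 0, 0, 34], [0, 0, 0, 0, 0, 0, 34]]
  ]
}}

```text
time_s: 30.17
ee_pos: [0.4667, -0.0363, 0.1243]
eef_rot: [-3.139, -0.001, 1.884]
force: [-0.1, -0.4, -0.1]
grip_width: 0.034
grip_force: 0.0
```

Emit:
{"method": "carry_out", "body": {
  "plan": [
    [[-0.2, 4.1, 0, 0, 0, 0.0975, 34], [-0.2, 4.1, 0, 0, 0, 0.0975, 34], [-0.2, 4.1, 0, 0, 0, 0.0975, 34], [-0.2, 4.1, 0, 0, 0, 0.0975, 34]]
  ]
}}

```text
time_s: 30.5
ee_pos: [0.4837, -0.0347, 0.1266]
eef_rot: [-3.141, 0.0, 1.488]
force: [-3.9, 1.8, -2.1]
grip_width: 0.0341
grip_force: 1.7
```

```bash
python3 -c "
from go import *
az('C');f()"
```

```text
C r 0.0415 az tool 1.492 -> ball ~ 1.661 yaw 1.4880353574323262 t 30.5
F tool now [ 1.45 -4.03  2.07] grip 1.69 tau1 -0.19 t 30.5
```

Lever C reads about 3.8 N, so I continue with it.

Emit:
{"method": "carry_out", "body": {
  "plan": [
    [[-0.1, 4.1, 0, 0, 0, 0.0975, 34], [-0.1, 4.1, 0, 0, 0, 0.0975, 34]]
  ]
}}

```text
time_s: 30.67
ee_pos: [0.4916, -0.0358, 0.1265]
eef_rot: [-3.14, 0.0, 1.293]
force: [-4.8, 0.9, -0.1]
grip_width: 0.034
grip_force: 2.4
```

Emit:
{"method": "carry_out", "body": {
  "plan": [
    [[0, 3, 0, 0, 0, 0.07, 34]]
  ]
}}

```text
time_s: 30.75
ee_pos: [0.4945, -0.0366, 0.1265]
eef_rot: [-3.14, 0.0, 1.223]
force: [-5.5, 1.6, -0.9]
grip_width: 0.0344
grip_force: 2.8
```

```bash
python3 -c "
from go import *
az('C');f()"
```

```text
C r 0.0418 az tool 1.229 -> ball ~ 1.401 yaw 1.2225755997767993 t 30.75
F tool now [-0.37 -5.67  0.92] grip 2.75 tau1 -0.74 t 30.75
```

```bash
python3 -c "
from go import *
plan('B',-2.22,.92,back=-7)"
```

```text
B rows 15 t 30.75
[[0, -7.0, 0, 0, 0, 0, 34.0], [0, 0, -22.8, 0, 0, 0, 34.0], [0, 0, -22.7, 0, 0, 0, 34.0], [-21.9, 10.5, 0, 0, 0, 0.043, 34.0], [-21.4, 11.4, 0, 0, 0, 0.043, 34.0], [-20.9, 12.3, 0, 0, 0, 0.044, 34.0], [-20.3, 13.2, 0, 0, 0, 0.043, 34.0], [-19.7, 14.1, 0, 0, 0, 0.043, 34.0], [-19.1, 14.9, 0, 0, 0, 0.043, 34.0], [-18.5, 15.7, 0, 0, 0, 0.044, 34.0], [0, 0, 0, 0, 0, 0, 34.0], [0, 0, 15.0, 0, 0, 0, 34.0], [0, 0, 15.0, 0, 0, 0, 34.0], [0, 0, 15.0, 0, 0, 0, 34.0], [0, 0, 0, 0, 0, 0, 34.0]]
```

Emit:
{"method": "carry_out", "body": {
  "plan": [
    [[0, -7, 0, 0, 0, 0, 34], [0, 0, -22.8, 0, 0, 0, 34], [0, 0, -22.7, 0, 0, 0, 34], [-21.9, 10.5, 0, 0, 0, 0.043, 34], [-21.4, 11.4, 0, 0, 0, 0.043, 34], [-20.9, 12.3, 0, 0, 0, 0.044, 34], [-20.3, 13.2, 0, 0, 0, 0.043, 34], [-19.7, 14.1, 0, 0, 0, 0.043, 34], [-19.1, 14.9, 0, 0, 0, 0.043, 34], [-18.5, 15.7, 0, 0, 0, 0.044, 34], [0, 0, 15, 0, 0, 0, 34], [0, 0, 15, 0, 0, 0, 34], [0, 0, 15, 0, 0, 0, 34], [0, 0, 0, 0, 0, 0, 34]]
  ]
}}

```text
time_s: 31.92
ee_pos: [0.5037, -0.2029, 0.1245]
eef_rot: [-3.139, 0.001, 0.925]
force: [-0.2, 0.2, -0.3]
grip_width: 0.034
grip_force: 0.0
```

Emit:
{"method": "carry_out", "body": {
  "plan": [
    [[0.1, -4.1, 0, 0, 0, 0.0975, 34], [0.1, -4.1, 0, 0, 0, 0.0975, 34], [0.1, -4.1, 0, 0, 0, 0.0975, 34], [0.1, -4.1, 0, 0, 0, 0.0975, 34], [0.1, -4.1, 0, 0, 0, 0.0975, 34]]
  ]
}}

```text
time_s: 32.33
ee_pos: [0.4919, -0.1877, 0.1278]
eef_rot: [3.14, -0.001, 0.433]
force: [0.2, 0.1, -0.5]
grip_width: 0.034
grip_force: 0.2
```

```bash
python3 -c "
from go import *
az('B');f()"
```

```text
B r 0.0421 az tool -2.701 -> ball ~ -2.534 yaw 0.4326604203945601 t 32.3333
F tool now [0.18 0.02 0.52] grip 0.23 tau1 -0.49 t 32.33
```

Emit:
{"method": "carry_out", "body": {
  "plan": [
    [[0.2, -4.1, 0, 0, 0, 0.0975, 34], [0.2, -4.1, 0, 0, 0, 0.0975, 34], [0.2, -4.1, 0, 0, 0, 0.0975, 34]]
  ]
}}

```text
time_s: 32.58
ee_pos: [0.4886, -0.176, 0.1278]
eef_rot: [3.14, -0.002, 0.14]
force: [2.1, -1.1, -0.4]
grip_width: 0.0339
grip_force: 1.1
```

Emit:
{"method": "carry_out", "body": {
  "plan": [
    [[0.2, -4.1, 0, 0, 0, 0.0975, 34], [0.2, -4.1, 0, 0, 0, 0.0975, 34]]
  ]
}}

```text
time_s: 32.75
ee_pos: [0.4883, -0.168, 0.1279]
eef_rot: [3.14, -0.002, -0.055]
force: [1.9, -3.4, -1.0]
grip_width: 0.0341
grip_force: 1.7
```

```bash
python3 -c "
from go import *
az('B');f()"
```

```text
B r 0.0417 az tool 3.1 -> ball ~ 3.268 yaw -0.05474653617066716 t 32.75
F tool now [2.07 3.31 1.01] grip 1.66 tau1 0.65 t 32.75
```

Emit:
{"method": "carry_out", "body": {
  "plan": [
    [[0.2, -3, 0, 0, 0, 0.07, 34], [0.2, -3, 0, 0, 0, 0.07, 34]]
  ]
}}

```text
time_s: 32.92
ee_pos: [0.4892, -0.1622, 0.1278]
eef_rot: [3.14, -0.002, -0.194]
force: [-0.1, -4.6, -0.6]
grip_width: 0.0341
grip_force: 2.4
```

```bash
python3 -c "
from go import *
az('B');f()"
```

```text
B r 0.0415 az tool 2.96 -> ball ~ 3.129 yaw -0.19355312871558494 t 32.9167
F tool now [0.75 4.53 0.63] grip 2.44 tau1 1.97 t 32.92
```

Emit:
{"method": "carry_out", "body": {
  "plan": [
    [[0.2, -3, 0, 0, 0, 0.07, 34]]
  ]
}}

```text
time_s: 33.0
ee_pos: [0.4899, -0.1594, 0.1278]
eef_rot: [3.14, -0.002, -0.263]
force: [-0.7, -5.5, 0.2]
grip_width: 0.0339
grip_force: 2.8
```

```bash
python3 -c "
from go import *
az('B');f();plan('D',.86,.86,back=7)"
```

```text
B r 0.0414 az tool 2.89 -> ball ~ 3.056 yaw -0.26336959081672306 t 33.0
F tool now [ 0.71  5.49 -0.24] grip 2.79 tau1 2.34 t 33.0
D rows 18 t 33.0
[[0, 7.0, 0, 0, 0, 0, 34.0], [0, 0, -22.1, 0, 0, 0, 34.0], [0, 0, -22.1, 0, 0, 0, 34.0], [6.5, -19.5, 0, 0, 0, -0.112, 34.0], [8.6, -18.7, 0, 0, 0, -0.113, 34.0], [10.7, -17.5, 0, 0, 0, -0.112, 34.0], [12.6, -16.3, 0, 0, 0, -0.112, 34.0], [14.3, -14.8, 0, 0, 0, -0.113, 34.0], [15.9, -13.0, 0, 0, 0, -0.112, 34.0], [17.3, -11.2, 0, 0, 0, -0.112, 34.0], [18.4, -9.2, 0, 0, 0, -0.113, 34.0], [19.3, -7.1, 0, 0, 0, -0.112, 34.0], [20.0, -4.8, 0, 0, 0, -0.112, 34.0], [0, 0, 0, 0, 0, 0, 34.0], [0, 0, 15.0, 0, 0, 0, 34.0], [0, 0, 15.0, 0, 0, 0, 34.0], [0, 0, 15.0, 0, 0, 0, 34.0], [0, 0, 0, 0, 0, 0, 34.0]]
```

Emit:
{"method": "carry_out", "body": {
  "plan": [
    [[0, 7, 0, 0, 0, 0, 34], [0, 0, -22.1, 0, 0, 0, 34], [0, 0, -22.1, 0, 0, 0, 34], [6.5, -19.5, 0, 0, 0, -0.112, 34], [8.6, -18.7, 0, 0, 0, -0.113, 34], [10.7, -17.5, 0, 0, 0, -0.112, 34], [12.6, -16.3, 0, 0, 0, -0.112, 34], [14.3, -14.8, 0, 0, 0, -0.113, 34], [15.9, -13, 0, 0, 0, -0.112, 34], [17.3, -11.2, 0, 0, 0, -0.112, 34], [18.4, -9.2, 0, 0, 0, -0.113, 34], [19.3, -7.1, 0, 0, 0, -0.112, 34], [20, -4.8, 0, 0, 0, -0.112, 34], [0, 0, 15, 0, 0, 0, 34], [0, 0, 15, 0, 0, 0, 34], [0, 0, 15, 0, 0, 0, 34], [0, 0, 0, 0, 0, 0, 34]]
  ]
}}

```text
time_s: 34.42
ee_pos: [0.6003, 0.0056, 0.1235]
eef_rot: [-3.139, 0.002, 0.864]
force: [0.3, 0.6, 0.0]
grip_width: 0.034
grip_force: 0.0
```

Emit:
{"method": "carry_out", "body": {
  "plan": [
    [[-0.2, 4.1, 0, 0, 0, 0.0975, 34], [-0.2, 4.1, 0, 0, 0, 0.0975, 34], [-0.2, 4.1, 0, 0, 0, 0.0975, 34], [-0.2, 4.1, 0, 0, 0, 0.0975, 34]]
  ]
}}

```text
time_s: 34.75
ee_pos: [0.6118, -0.0075, 0.127]
eef_rot: [3.141, -0.001, 0.468]
force: [0.7, 0.5, 0.4]
grip_width: 0.0337
grip_force: 0.4
```

```bash
python3 -c "
from go import *
az('D');f()"
```

```text
D r 0.0422 az tool 0.468 -> ball ~ 0.631 yaw 0.46798412983750426 t 34.75
F tool now [ 0.8  -0.12 -0.38] grip 0.39 tau1 0.07 t 34.75
```

Emit:
{"method": "carry_out", "body": {
  "plan": [
    [[-0.2, 4.1, 0, 0, 0, 0.0975, 34], [-0.2, 4.1, 0, 0, 0, 0.0975, 34]]
  ]
}}

```text
time_s: 34.92
ee_pos: [0.6148, -0.015, 0.127]
eef_rot: [-3.141, -0.002, 0.273]
force: [0.4, 1.8, -1.4]
grip_width: 0.0337
grip_force: 1.3
```

Emit:
{"method": "carry_out", "body": {
  "plan": [
    [[-0.1, 4.1, 0, 0, 0, 0.0975, 34], [-0.1, 4.1, 0, 0, 0, 0.0975, 34]]
  ]
}}

```text
time_s: 35.08
ee_pos: [0.6164, -0.0228, 0.127]
eef_rot: [-3.141, -0.001, 0.078]
force: [0.2, 3.5, -1.7]
grip_width: 0.034
grip_force: 2.0
```

Emit:
{"method": "carry_out", "body": {
  "plan": [
    [[-0.1, 4.1, 0, 0, 0, 0.0975, 34]]
  ]
}}

```text
time_s: 35.17
ee_pos: [0.6166, -0.0268, 0.1269]
eef_rot: [-3.141, -0.001, -0.019]
force: [0.4, 4.9, -0.9]
grip_width: 0.0337
grip_force: 2.4
```

```bash
python3 -c "
from go import *
az('D');f()"
```

```text
D r 0.0424 az tool -0.007 -> ball ~ 0.157 yaw -0.019396048579970238 t 35.1667
F tool now [ 0.27 -4.86  0.95] grip 2.35 tau1 -2.31 t 35.17
```

Emit:
{"method": "carry_out", "body": {
  "plan": [
    [[-0.1, 4.1, 0, 0, 0, 0.0975, 34]]
  ]
}}

```text
time_s: 35.25
ee_pos: [0.6164, -0.0308, 0.1269]
eef_rot: [-3.14, -0.001, -0.117]
force: [-0.2, 5.9, -0.3]
grip_width: 0.0343
grip_force: 2.7
```

```bash
python3 -c "
from go import *
az('D');f();plan('A',-1.52,1.62,back=-7)"
```

```text
D r 0.0424 az tool -0.101 -> ball ~ 0.069 yaw -0.11685894994397938 t 35.25
F tool now [-0.92 -5.82  0.32] grip 2.68 tau1 -2.72 t 35.25
A rows 23 t 35.25
[[0, -7.0, 0, 0, 0, 0, 34.0], [0, 0, -22.5, 0, 0, 0, 34.0], [0, 0, -22.6, 0, 0, 0, 34.0], [1.6, 9.1, 0, 0, 0, -0.116, 34.0], [0.6, 9.2, 0, 0, 0, -0.116, 34.0], [-0.5, 9.2, 0, 0, 0, -0.115, 34.0], [-1.5, 9.2, 0, 0, 0, -0.116, 34.0], [-2.6, 8.8, 0, 0, 0, -0.116, 34.0], [-3.6, 8.5, 0, 0, 0, -0.116, 34.0], [-4.6, 8.1, 0, 0, 0, -0.116, 34.0], [-5.4, 7.4, 0, 0, 0, -0.115, 34.0], [-6.3, 6.8, 0, 0, 0, -0.116, 34.0], [-7.0, 6.0, 0, 0, 0, -0.116, 34.0], [-7.7, 5.2, 0, 0, 0, -0.116, 34.0], [-8.2, 4.2, 0, 0, 0, -0.115, 34.0], [-8.6, 3.3, 0, 0, 0, -0.116, 34.0], [-9.0, 2.2, 0, 0, 0, -0.116, 34.0], [-9.2, 1.2, 0, 0, 0, -0.116, 34.0], [0, 0, 0, 0, 0, 0, 34.0], [0, 0, 15.0, 0, 0, 0, 34.0], [0, 0, 15.0, 0, 0, 0, 34.0], [0, 0, 15.0, 0, 0, 0, 34.0], [0, 0, 0, 0, 0, 0, 34.0]]
```

Emit:
{"method": "carry_out", "body": {
  "plan": [
    [[0, -7, 0, 0, 0, 0, 34], [0, 0, -22.5, 0, 0, 0, 34], [0, 0, -22.6, 0, 0, 0, 34], [1.6, 9.1, 0, 0, 0, -0.116, 34], [0.6, 9.2, 0, 0, 0, -0.116, 34], [-0.5, 9.2, 0, 0, 0, -0.115, 34], [-1.5, 9.2, 0, 0, 0, -0.116, 34], [-2.6, 8.8, 0, 0, 0, -0.116, 34], [-3.6, 8.5, 0, 0, 0, -0.116, 34], [-4.6, 8.1, 0, 0, 0, -0.116, 34], [-5.4, 7.4, 0, 0, 0, -0.115, 34], [-6.3, 6.8, 0, 0, 0, -0.116, 34], [-7, 6, 0, 0, 0, -0.116, 34], [-7.7, 5.2, 0, 0, 0, -0.116, 34], [-8.2, 4.2, 0, 0, 0, -0.115, 34], [-8.6, 3.3, 0, 0, 0, -0.116, 34], [-9, 2.2, 0, 0, 0, -0.116, 34], [-9.2, 1.2, 0, 0, 0, -0.116, 34], [0, 0, 0, 0, 0, 0, 34]]
  ]
}}

```text
time_s: 36.83
ee_pos: [0.6257, -0.1635, 0.1715]
eef_rot: [3.141, 0.001, 1.631]
force: [0.1, -0.1, 0.9]
grip_width: 0.0338
grip_force: 0.0
```

Emit:
{"method": "carry_out", "body": {
  "plan": [
    [[0, 0, 15, 0, 0, 0, 34], [0, 0, 15, 0, 0, 0, 34], [0, 0, 15, 0, 0, 0, 34], [0, 0, 0, 0, 0, 0, 34], [0.1, -4, 0, 0, 0, 0.095, 34], [0.1, -4, 0, 0, 0, 0.095, 34]]
  ]
}}

```text
time_s: 37.33
ee_pos: [0.6179, -0.1617, 0.1265]
eef_rot: [3.141, 0.0, 1.427]
force: [6.6, 2.5, -2.9]
grip_width: 0.0339
grip_force: 2.6
```

```bash
python3 -c "
from go import *
az('A');f()"
```

```text
A r 0.0419 az tool -1.709 -> ball ~ -1.543 yaw 1.42720869220054 t 37.3333
F tool now [3.41 6.13 2.87] grip 2.62 tau1 -0.0 t 37.33
```

Emit:
{"method": "carry_out", "body": {
  "plan": [
    [[0.1, -2, 0, 0, 0, 0.048, 34]]
  ]
}}

```text
time_s: 37.42
ee_pos: [0.6162, -0.1613, 0.1267]
eef_rot: [3.139, -0.0, 1.378]
force: [5.3, -0.2, -4.8]
grip_width: 0.0342
grip_force: 3.0
```

Emit:
{"method": "carry_out", "body": {
  "plan": [
    [[0.1, -2, 0, 0, 0, 0.048, 34]]
  ]
}}

```text
time_s: 37.5
ee_pos: [0.6145, -0.1608, 0.1267]
eef_rot: [3.139, -0.0, 1.332]
force: [6.4, -0.2, -4.5]
grip_width: 0.0336
grip_force: 3.1
```

```bash
python3 -c "
from go import *
az('A');f();plan('C',1.40,1.40,back=7)"
```

```text
A r 0.0417 az tool -1.793 -> ball ~ -1.631 yaw 1.332483328430854 t 37.5
F tool now [1.29 6.27 4.47] grip 3.08 tau1 -1.0 t 37.5
C rows 15 t 37.5
[[0, 7.0, 0, 0, 0, 0, 34.0], [0, 0, -22.6, 0, 0, 0, 34.0], [0, 0, -22.7, 0, 0, 0, 34.0], [13.2, -22.9, 0, 0, 0, -0.01, 34.0], [13.5, -22.7, 0, 0, 0, -0.009, 34.0], [13.7, -22.6, 0, 0, 0, -0.01, 34.0], [13.9, -22.5, 0, 0, 0, -0.01, 34.0], [14.1, -22.3, 0, 0, 0, -0.009, 34.0], [14.4, -22.2, 0, 0, 0, -0.01, 34.0], [14.5, -22.1, 0, 0, 0, -0.01, 34.0], [0, 0, 0, 0, 0, 0, 34.0], [0, 0, 15.0, 0, 0, 0, 34.0], [0, 0, 15.0, 0, 0, 0, 34.0], [0, 0, 15.0, 0, 0, 0, 34.0], [0, 0, 0, 0, 0, 0, 34.0]]
```

Emit:
{"method": "carry_out", "body": {
  "plan": [
    [[0, -1.5, 0, 0, 0, 0.035, 34]]
  ]
}}

```text
time_s: 37.58
ee_pos: [0.6131, -0.1605, 0.1268]
eef_rot: [3.139, -0.0, 1.298]
force: [7.5, 0.8, -3.7]
grip_width: 0.0345
grip_force: 3.1
```

Emit:
{"method": "carry_out", "body": {
  "plan": [
    [[0, 8.5, 0, 0, 0, -0.035, 34], [0, 0, -22.6, 0, 0, 0, 34], [0, 0, -22.7, 0, 0, 0, 34], [13.2, -22.9, 0, 0, 0, -0.01, 34], [13.5, -22.7, 0, 0, 0, -0.009, 34], [13.7, -22.6, 0, 0, 0, -0.01, 34], [13.9, -22.5, 0, 0, 0, -0.01, 34], [14.1, -22.3, 0, 0, 0, -0.009, 34], [14.4, -22.2, 0, 0, 0, -0.01, 34], [14.5, -22.1, 0, 0, 0, -0.01, 34], [0, 0, 15, 0, 0, 0, 34], [0, 0, 15, 0, 0, 0, 34], [0, 0, 15, 0, 0, 0, 34], [0, 0, 0, 0, 0, 0, 34]]
  ]
}}

```text
time_s: 38.75
ee_pos: [0.4856, -0.0352, 0.1247]
eef_rot: [-3.14, 0.0, 1.403]
force: [-0.4, -0.6, -0.7]
grip_width: 0.0339
grip_force: 0.0
```

```bash
python3 -c "
from go import *
to('C',1.40,.127,1.40)"
```

```text
C now tool shift mm [ 0.9  1.9 -2.3] turn+z 0.003 t 38.75 tilt axis [-2.e-03  3.e-04 -1.e+00]
```

Emit:
{"method": "carry_out", "body": {
  "plan": [
    [[-0.1, 4, 0, 0, 0, 0.095, 34], [-0.1, 4, 0, 0, 0, 0.095, 34]]
  ]
}}

```text
time_s: 38.92
ee_pos: [0.4947, -0.0374, 0.1272]
eef_rot: [3.141, -0.0, 1.209]
force: [-4.1, -0.9, -0.9]
grip_width: 0.0347
grip_force: 2.2
```

```bash
python3 -c "
from go import *
az('C');f()"
```

```text
C r 0.0411 az tool 1.219 -> ball ~ 1.393 yaw 1.2092030107062826 t 38.9167
F tool now [-2.26 -3.52  0.9 ] grip 2.23 tau1 0.42 t 38.92
```

Emit:
{"method": "carry_out", "body": {
  "plan": [
    [[-0.1, 4, 0, 0, 0, 0.095, 34]]
  ]
}}

```text
time_s: 39.0
ee_pos: [0.4979, -0.0389, 0.1271]
eef_rot: [-3.141, 0.0, 1.114]
force: [-6.4, 1.8, 0.8]
grip_width: 0.034
grip_force: 2.8
```

Emit:
{"method": "carry_out", "body": {
  "plan": [
    [[-0.1, 2, 0, 0, 0, 0.048, 34]]
  ]
}}

```text
time_s: 39.08
ee_pos: [0.4996, -0.0398, 0.127]
eef_rot: [-3.141, 0.0, 1.065]
force: [-6.8, 3.3, 1.5]
grip_width: 0.0339
grip_force: 3.3
```

```bash
python3 -c "
from go import *
az('C');f()"
```

```text
C r 0.0409 az tool 1.085 -> ball ~ 1.25 yaw 1.0647019216527314 t 39.0833
F tool now [-0.39 -7.58 -1.5 ] grip 3.29 tau1 -1.08 t 39.08
```

```bash
python3 -c "
from go import *
plan('B',3.06,-.08,back=-7)"
```

```text
B rows 18 t 39.08
[[0, -7.0, 0, 0, 0, 0, 34.0], [0, 0, -22.5, 0, 0, 0, 34.0], [0, 0, -22.5, 0, 0, 0, 34.0], [-11.6, 5.8, 0, 0, 0, 0.114, 34.0], [-10.9, 7.1, 0, 0, 0, 0.115, 34.0], [-10.0, 8.4, 0, 0, 0, 0.114, 34.0], [-9.0, 9.3, 0, 0, 0, 0.115, 34.0], [-7.8, 10.4, 0, 0, 0, 0.114, 34.0], [-6.6, 11.2, 0, 0, 0, 0.115, 34.0], [-5.3, 11.9, 0, 0, 0, 0.114, 34.0], [-3.9, 12.4, 0, 0, 0, 0.115, 34.0], [-2.5, 12.7, 0, 0, 0, 0.114, 34.0], [-1.0, 13.0, 0, 0, 0, 0.115, 34.0], [0, 0, 0, 0, 0, 0, 34.0], [0, 0, 15.0, 0, 0, 0, 34.0], [0, 0, 15.0, 0, 0, 0, 34.0], [0, 0, 15.0, 0, 0, 0, 34.0], [0, 0, 0, 0, 0, 0, 34.0]]
```

Emit:
{"method": "carry_out", "body": {
  "plan": [
    [[0, -7, 0, 0, 0, 0, 34], [0, 0, -22.5, 0, 0, 0, 34], [0, 0, -22.5, 0, 0, 0, 34], [-11.6, 5.8, 0, 0, 0, 0.114, 34], [-10.9, 7.1, 0, 0, 0, 0.115, 34], [-10, 8.4, 0, 0, 0, 0.114, 34], [-9, 9.3, 0, 0, 0, 0.115, 34], [-7.8, 10.4, 0, 0, 0, 0.114, 34], [-6.6, 11.2, 0, 0, 0, 0.115, 34], [-5.3, 11.9, 0, 0, 0, 0.114, 34], [-3.9, 12.4, 0, 0, 0, 0.115, 34], [-2.5, 12.7, 0, 0, 0, 0.114, 34], [-1, 13, 0, 0, 0, 0.115, 34], [0, 0, 0, 0, 0, 0, 34], [0, 0, 15, 0, 0, 0, 34], [0, 0, 15, 0, 0, 0, 34], [0, 0, 15, 0, 0, 0, 34], [0, 0, 0, 0, 0, 0, 34]]
  ]
}}

```text
time_s: 40.58
ee_pos: [0.4878, -0.1655, 0.124]
eef_rot: [-3.141, 0.003, -0.07]
force: [-0.3, -0.1, -0.2]
grip_width: 0.0341
grip_force: 0.0
```

Emit:
{"method": "carry_out", "body": {
  "plan": [
    [[0.1, -4, 0, 0, 0, 0.095, 34], [0.1, -4, 0, 0, 0, 0.095, 34]]
  ]
}}

```text
time_s: 40.75
ee_pos: [0.4902, -0.1584, 0.1268]
eef_rot: [3.141, -0.001, -0.265]
force: [1.1, -5.3, -3.1]
grip_width: 0.0339
grip_force: 2.5
```

```bash
python3 -c "
from go import *
az('B');f()"
```

```text
B r 0.0413 az tool 2.864 -> ball ~ 3.029 yaw -0.26512897959721293 t 40.75
F tool now [2.43 4.8  3.12] grip 2.54 tau1 1.29 t 40.75
```

Emit:
{"method": "carry_out", "body": {
  "plan": [
    [[0.1, -2, 0, 0, 0, 0.048, 34]]
  ]
}}

```text
time_s: 40.83
ee_pos: [0.4909, -0.1565, 0.1269]
eef_rot: [3.141, -0.001, -0.314]
force: [0.5, -5.4, -4.0]
grip_width: 0.0339
grip_force: 2.7
```

Emit:
{"method": "carry_out", "body": {
  "plan": [
    [[0.1, -2.5, 0, 0, 0, 0.06, 34]]
  ]
}}

```text
time_s: 40.92
ee_pos: [0.4917, -0.1545, 0.1269]
eef_rot: [3.14, -0.001, -0.371]
force: [0.1, -5.5, -4.3]
grip_width: 0.0343
grip_force: 2.8
```

```bash
python3 -c "
from go import *
az('B');f();plan('D',.08,.08,back=8)"
```

```text
B r 0.0412 az tool 2.763 -> ball ~ 2.934 yaw -0.371308986435535 t 40.9167
F tool now [2.05 5.08 4.34] grip 2.77 tau1 2.56 t 40.92
D rows 15 t 40.92
[[0, 8.0, 0, 0, 0, 0, 34.0], [0, 0, -22.6, 0, 0, 0, 34.0], [0, 0, -22.5, 0, 0, 0, 34.0], [9.8, -25.1, 0, 0, 0, -0.064, 34.0], [11.3, -24.4, 0, 0, 0, -0.065, 34.0], [12.9, -23.6, 0, 0, 0, -0.064, 34.0], [14.4, -22.7, 0, 0, 0, -0.065, 34.0], [15.8, -21.8, 0, 0, 0, -0.064, 34.0], [17.2, -20.7, 0, 0, 0, -0.065, 34.0], [18.5, -19.5, 0, 0, 0, -0.064, 34.0], [0, 0, 0, 0, 0, 0, 34.0], [0, 0, 15.0, 0, 0, 0, 34.0], [0, 0, 15.0, 0, 0, 0, 34.0], [0, 0, 15.0, 0, 0, 0, 34.0], [0, 0, 0, 0, 0, 0, 34.0]]
```

Emit:
{"method": "carry_out", "body": {
  "plan": [
    [[0, -2.5, 0, 0, 0, 0.06, 34]]
  ]
}}

```text
time_s: 41.0
ee_pos: [0.4926, -0.1523, 0.1269]
eef_rot: [3.141, -0.002, -0.432]
force: [-0.5, -7.2, -3.1]
grip_width: 0.034
grip_force: 2.9
```

Emit:
{"method": "carry_out", "body": {
  "plan": [
    [[0, -1.5, 0, 0, 0, 0.035, 34]]
  ]
}}

```text
time_s: 41.08
ee_pos: [0.4933, -0.1509, 0.1269]
eef_rot: [3.14, -0.002, -0.467]
force: [0.2, -6.7, -3.1]
grip_width: 0.034
grip_force: 3.1
```

```bash
python3 -c "
from go import *
az('B');f();plan('D',.08,.08,back=8)"
```

```text
B r 0.0413 az tool 2.668 -> ball ~ 2.834 yaw -0.4672411886998562 t 41.0833
F tool now [3.23 5.89 3.08] grip 3.06 tau1 3.16 t 41.08
D rows 15 t 41.08
[[0, 8.0, 0, 0, 0, 0, 34.0], [0, 0, -22.5, 0, 0, 0, 34.0], [0, 0, -22.6, 0, 0, 0, 34.0], [7.4, -25.3, 0, 0, 0, -0.078, 34.0], [9.4, -24.7, 0, 0, 0, -0.078, 34.0], [11.3, -23.9, 0, 0, 0, -0.079, 34.0], [13.2, -22.9, 0, 0, 0, -0.078, 34.0], [14.9, -21.8, 0, 0, 0, -0.078, 34.0], [16.5, -20.6, 0, 0, 0, -0.078, 34.0], [18.1, -19.2, 0, 0, 0, -0.078, 34.0], [0, 0, 0, 0, 0, 0, 34.0], [0, 0, 15.0, 0, 0, 0, 34.0], [0, 0, 15.0, 0, 0, 0, 34.0], [0, 0, 15.0, 0, 0, 0, 34.0], [0, 0, 0, 0, 0, 0, 34.0]]
```

Emit:
{"method": "carry_out", "body": {
  "plan": [
    [[0, 8, 0, 0, 0, 0, 34], [0, 0, -22.5, 0, 0, 0, 34], [0, 0, -22.6, 0, 0, 0, 34], [7.4, -25.3, 0, 0, 0, -0.078, 34], [9.4, -24.7, 0, 0, 0, -0.078, 34], [11.3, -23.9, 0, 0, 0, -0.079, 34], [13.2, -22.9, 0, 0, 0, -0.078, 34], [14.9, -21.8, 0, 0, 0, -0.078, 34], [16.5, -20.6, 0, 0, 0, -0.078, 34], [18.1, -19.2, 0, 0, 0, -0.078, 34], [0, 0, 0, 0, 0, 0, 34], [0, 0, 15, 0, 0, 0, 34], [0, 0, 15, 0, 0, 0, 34], [0, 0, 15, 0, 0, 0, 34], [0, 0, 0, 0, 0, 0, 34]]
  ]
}}

```text
time_s: 42.33
ee_pos: [0.6144, -0.0233, 0.1238]
eef_rot: [-3.141, 0.004, 0.081]
force: [0.5, 0.5, -0.9]
grip_width: 0.0341
grip_force: 0.0
```

Emit:
{"method": "carry_out", "body": {
  "plan": [
    [[-0.1, 4, 0, 0, 0, 0.095, 34], [-0.1, 4, 0, 0, 0, 0.095, 34]]
  ]
}}

```text
time_s: 42.5
ee_pos: [0.6159, -0.0314, 0.1271]
eef_rot: [-3.141, -0.001, -0.113]
force: [-2.6, 4.4, -1.9]
grip_width: 0.0341
grip_force: 2.1
```

```bash
python3 -c "
from go import *
az('D');f()"
```

```text
D r 0.042 az tool -0.116 -> ball ~ 0.052 yaw -0.11270733711248226 t 42.5
F tool now [-3.11 -4.06  1.9 ] grip 2.15 tau1 0.32 t 42.5
```

Emit:
{"method": "carry_out", "body": {
  "plan": [
    [[-0.1, 2, 0, 0, 0, 0.048, 34]]
  ]
}}

```text
time_s: 42.58
ee_pos: [0.6155, -0.0332, 0.1271]
eef_rot: [-3.141, -0.0, -0.162]
force: [0.1, 5.2, -1.3]
grip_width: 0.034
grip_force: 2.7
```

Emit:
{"method": "carry_out", "body": {
  "plan": [
    [[-0.1, 2.5, 0, 0, 0, 0.06, 34]]
  ]
}}

```text
time_s: 42.67
ee_pos: [0.615, -0.0352, 0.1272]
eef_rot: [-3.14, -0.0, -0.219]
force: [-1.0, 6.6, -1.5]
grip_width: 0.034
grip_force: 2.9
```

Emit:
{"method": "carry_out", "body": {
  "plan": [
    [[-0.1, 2, 0, 0, 0, 0.048, 34]]
  ]
}}

```text
time_s: 42.75
ee_pos: [0.6145, -0.0371, 0.1272]
eef_rot: [-3.14, -0.0, -0.268]
force: [0.6, 6.3, -2.5]
grip_width: 0.0341
grip_force: 3.1
```

```bash
python3 -c "
from go import *
az('D');f();plan('A',-1.66,1.48,back=-8)"
```

```text
D r 0.0417 az tool -0.257 -> ball ~ -0.089 yaw -0.26795758726130314 t 42.75
F tool now [-1.11 -6.24  2.5 ] grip 3.11 tau1 -3.71 t 42.75
A rows 23 t 42.75
[[0, -8.0, 0, 0, 0, 0, 34.0], [0, 0, -22.4, 0, 0, 0, 34.0], [0, 0, -22.4, 0, 0, 0, 34.0], [2.6, 8.5, 0, 0, 0, -0.117, 34.0], [1.5, 8.7, 0, 0, 0, -0.116, 34.0], [0.5, 8.8, 0, 0, 0, -0.117, 34.0], [-0.5, 8.8, 0, 0, 0, -0.116, 34.0], [-1.5, 8.8, 0, 0, 0, -0.117, 34.0], [-2.5, 8.4, 0, 0, 0, -0.116, 34.0], [-3.5, 8.2, 0, 0, 0, -0.117, 34.0], [-4.4, 7.6, 0, 0, 0, -0.116, 34.0], [-5.3, 7.1, 0, 0, 0, -0.117, 34.0], [-6.1, 6.5, 0, 0, 0, -0.116, 34.0], [-6.8, 5.7, 0, 0, 0, -0.117, 34.0], [-7.3, 4.8, 0, 0, 0, -0.116, 34.0], [-8.0, 4.0, 0, 0, 0, -0.117, 34.0], [-8.3, 3.0, 0, 0, 0, -0.116, 34.0], [-8.6, 2.1, 0, 0, 0, -0.117, 34.0], [0, 0, 0, 0, 0, 0, 34.0], [0, 0, 15.0, 0, 0, 0, 34.0], [0, 0, 15.0, 0, 0, 0, 34.0], [0, 0, 15.0, 0, 0, 0, 34.0], [0, 0, 0, 0, 0, 0, 34.0]]
```

All four levers now read about 6.5 to 7.3 N, above what the gasket alone gives, so the cover is on metal. I retreat and take a last look.

Emit:
{"method": "carry_out", "body": {
  "plan": [
    [[0, -8, 0, 0, 0, 0, 34], [0, 0, -22, 0, 0, 0, 34], [0, 0, -22, 0, 0, 0, 34], [0, 0, -22, 0, 0, 0, 34], [0, 28, 0, 0, 0, 0, 34], [0, 28, 0, 0, 0, 0, 34], [0, 28, 0, 0, 0, 0, 34], [0, 28, 0, 0, 0, 0, 34], [0, 28, 0, 0, 0, 0, 34], [0, 28, 0, 0, 0, 0, 34], [0, 28, 0, 0, 0, 0, 34], [0, 28, 0, 0, 0, 0, 34], [0, 28, 0, 0, 0, 0, 34], [0, 28, 0, 0, 0, 0, 34], [0, 0, 0, 0, 0, 0, 34]]
  ]
}}

```text
time_s: 44.0
ee_pos: [0.5416, -0.3037, 0.1929]
eef_rot: [3.14, -0.001, -0.267]
force: [0.0, 0.1, -1.0]
grip_width: 0.0341
grip_force: 0.0
```

```bash
python3 -c "
from go import *
c=cam('top')
cv2.imwrite('pics/t3.png',cv2.resize(c['pixels'][85:235,185:385,::-1],None,fx=4,fy=4,interpolation=cv2.INTER_CUBIC));print(telemetry.get_obs()['time_s'])"
```

```text
44.05
```

View pics/t3.png

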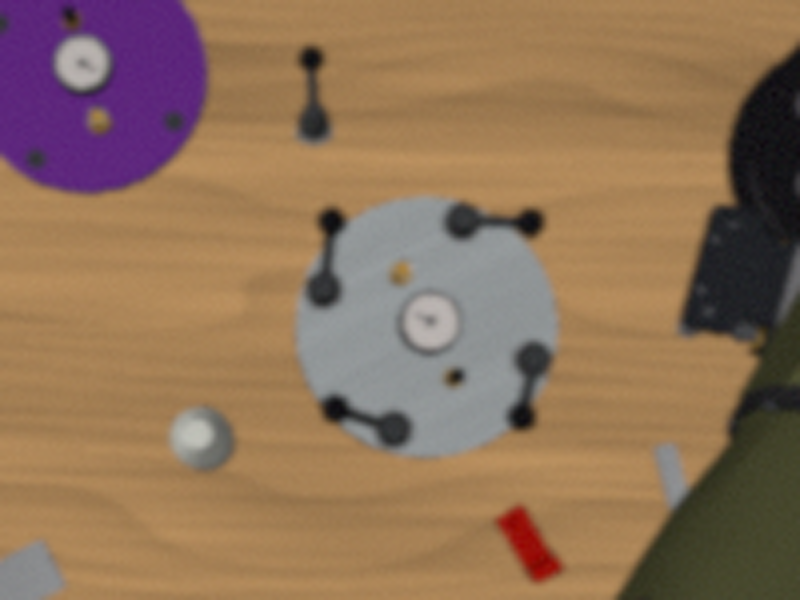

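The crop shows the cover centred at (428,325) and every lever angle matches my tracking. The bystanders are unmoved. With 28 s left, I make one more feel round in the same order, because tightening B and D may have slackened A and C.

```bash
python3 -c "
from go import *
plan('A',-1.66,1.48)"
```

```text
A rows 20 t 44.05
[[2.5, -10.3, 1.4, 0, 0, -0.116, 34.0], [3.8, -10.0, 1.4, 0, 0, -0.117, 34.0], [4.8, -9.5, 1.3, 0, 0, -0.116, 34.0], [6.0, -8.9, 1.4, 0, 0, -0.117, 34.0], [6.9, -8.1, 1.4, 0, 0, -0.116, 34.0], [7.8, -7.2, 1.4, 0, 0, -0.117, 34.0], [8.6, -6.3, 1.4, 0, 0, -0.116, 34.0], [9.2, -5.3, 1.3, 0, 0, -0.117, 34.0], [9.9, -4.1, 1.4, 0, 0, -0.116, 34.0], [10.2, -3.0, 1.4, 0, 0, -0.117, 34.0], [10.5, -1.7, 1.4, 0, 0, -0.116, 34.0], [10.6, -0.5, 1.4, 0, 0, -0.117, 34.0], [10.7, 0.7, 1.3, 0, 0, -0.116, 34.0], [10.5, 1.9, 1.4, 0, 0, -0.117, 34.0], [10.1, 3.2, 1.4, 0, 0, -0.116, 34.0], [0, 0, 0, 0, 0, 0, 34.0], [0, 0, 15.0, 0, 0, 0, 34.0], [0, 0, 15.0, 0, 0, 0, 34.0], [0, 0, 15.0, 0, 0, 0, 34.0], [0, 0, 0, 0, 0, 0, 34.0]]
```

Emit:
{"method": "carry_out", "body": {
  "plan": [
    [[2.5, -10.3, 1.4, 0, 0, -0.116, 34], [3.8, -10, 1.4, 0, 0, -0.117, 34], [4.8, -9.5, 1.3, 0, 0, -0.116, 34], [6, -8.9, 1.4, 0, 0, -0.117, 34], [6.9, -8.1, 1.4, 0, 0, -0.116, 34], [7.8, -7.2, 1.4, 0, 0, -0.117, 34], [8.6, -6.3, 1.4, 0, 0, -0.116, 34], [9.2, -5.3, 1.3, 0, 0, -0.117, 34], [9.9, -4.1, 1.4, 0, 0, -0.116, 34], [10.2, -3, 1.4, 0, 0, -0.117, 34], [10.5, -1.7, 1.4, 0, 0, -0.116, 34], [10.6, -0.5, 1.4, 0, 0, -0.117, 34], [10.7, 0.7, 1.3, 0, 0, -0.116, 34], [10.5, 1.9, 1.4, 0, 0, -0.117, 34], [10.1, 3.2, 1.4, 0, 0, -0.116, 34], [0, 0, 0, 0, 0, 0, 34], [0, 0, 15, 0, 0, 0, 34], [0, 0, 15, 0, 0, 0, 34], [0, 0, 15, 0, 0, 0, 34], [0, 0, 0, 0, 0, 0, 34]]
  ]
}}

```text
time_s: 45.72
ee_pos: [0.6194, -0.1595, 0.1236]
eef_rot: [-3.138, -0.001, 1.478]
force: [0.5, 0.4, -0.0]
grip_width: 0.0337
grip_force: 0.0
```

Emit:
{"method": "carry_out", "body": {
  "plan": [
    [[0.1, -4, 0, 0, 0, 0.095, 34], [0.1, -3.5, 0, 0, 0, 0.08, 34]]
  ]
}}

```text
time_s: 45.88
ee_pos: [0.6133, -0.1589, 0.1271]
eef_rot: [3.141, 0.0, 1.299]
force: [6.6, 0.3, -3.2]
grip_width: 0.0338
grip_force: 3.1
```

Emit:
{"method": "carry_out", "body": {
  "plan": [
    [[0, -1, 0, 0, 0, 0.024, 34]]
  ]
}}

```text
time_s: 45.97
ee_pos: [0.6127, -0.1586, 0.1272]
eef_rot: [3.139, -0.0, 1.276]
force: [7.1, 1.1, -4.4]
grip_width: 0.0339
grip_force: 3.3
```

```bash
python3 -c "
from go import *
az('A');f();plan('C',1.25,1.25,back=8)"
```

```text
A r 0.0399 az tool -1.851 -> ball ~ -1.685 yaw 1.2755892840913703 t 45.9667
F tool now [3.15 6.48 4.46] grip 3.25 tau1 -0.91 t 45.97
C rows 15 t 45.97
[[0, 8.0, 0, 0, 0, 0, 34.0], [0, 0, -22.4, 0, 0, 0, 34.0], [0, 0, -22.4, 0, 0, 0, 34.0], [11.8, -22.5, 0, 0, 0, 0.004, 34.0], [11.7, -22.5, 0, 0, 0, 0.003, 34.0], [11.6, -22.6, 0, 0, 0, 0.004, 34.0], [11.6, -22.6, 0, 0, 0, 0.004, 34.0], [11.4, -22.7, 0, 0, 0, 0.003, 34.0], [11.4, -22.7, 0, 0, 0, 0.004, 34.0], [11.3, -22.7, 0, 0, 0, 0.004, 34.0], [0, 0, 0, 0, 0, 0, 34.0], [0, 0, 15.0, 0, 0, 0, 34.0], [0, 0, 15.0, 0, 0, 0, 34.0], [0, 0, 15.0, 0, 0, 0, 34.0], [0, 0, 0, 0, 0, 0, 34.0]]
```

Emit:
{"method": "carry_out", "body": {
  "plan": [
    [[0, 8, 0, 0, 0, 0, 34], [0, 0, -22.4, 0, 0, 0, 34], [0, 0, -22.4, 0, 0, 0, 34], [11.8, -22.5, 0, 0, 0, 0.004, 34], [11.7, -22.5, 0, 0, 0, 0.003, 34], [11.6, -22.6, 0, 0, 0, 0.004, 34], [11.6, -22.6, 0, 0, 0, 0.004, 34], [11.4, -22.7, 0, 0, 0, 0.003, 34], [11.4, -22.7, 0, 0, 0, 0.004, 34], [11.3, -22.7, 0, 0, 0, 0.004, 34], [0, 0, 0, 0, 0, 0, 34], [0, 0, 15, 0, 0, 0, 34], [0, 0, 15, 0, 0, 0, 34], [0, 0, 15, 0, 0, 0, 34], [0, 0, 0, 0, 0, 0, 34]]
  ]
}}

```text
time_s: 47.22
ee_pos: [0.4919, -0.037, 0.1243]
eef_rot: [-3.139, 0.001, 1.255]
force: [0.2, 0.8, -0.2]
grip_width: 0.034
grip_force: 0.0
```

Emit:
{"method": "carry_out", "body": {
  "plan": [
    [[-0.1, 4, 0, 0, 0, 0.095, 34], [-0.1, 3.5, 0, 0, 0, 0.08, 34]]
  ]
}}

```text
time_s: 47.38
ee_pos: [0.5, -0.04, 0.127]
eef_rot: [3.141, -0.0, 1.076]
force: [-4.9, 0.1, -0.0]
grip_width: 0.0339
grip_force: 2.9
```

```bash
python3 -c "
from go import *
az('C');f()"
```

```text
C r 0.0409 az tool 1.073 -> ball ~ 1.239 yaw 1.0759173999882012 t 47.3833
F tool now [-2.29 -4.38  0.01] grip 2.88 tau1 0.32 t 47.38
```

C slackened a little, to about 6 N, so I give it 2 mm more.

Emit:
{"method": "carry_out", "body": {
  "plan": [
    [[-0.1, 2.2, 0, 0, 0, 0.052, 34]]
  ]
}}

```text
time_s: 47.47
ee_pos: [0.5015, -0.041, 0.1269]
eef_rot: [-3.141, 0.0, 1.024]
force: [-5.2, 2.9, 1.2]
grip_width: 0.0339
grip_force: 3.3
```

```bash
python3 -c "
from go import *
az('C');f();plan('B',2.835,-.305,back=-8)"
```

```text
C r 0.0408 az tool 1.031 -> ball ~ 1.196 yaw 1.023727949872828 t 47.4667
F tool now [-0.27 -5.92 -1.22] grip 3.33 tau1 -0.87 t 47.47
B rows 19 t 47.47
[[0, -8.0, 0, 0, 0, 0, 34.0], [0, 0, -22.6, 0, 0, 0, 34.0], [0, 0, -22.5, 0, 0, 0, 34.0], [-9.5, 5.3, 0, 0, 0, 0.121, 34.0], [-8.9, 6.5, 0, 0, 0, 0.121, 34.0], [-8.0, 7.4, 0, 0, 0, 0.12, 34.0], [-7.0, 8.4, 0, 0, 0, 0.121, 34.0], [-6.0, 9.1, 0, 0, 0, 0.121, 34.0], [-4.9, 9.8, 0, 0, 0, 0.121, 34.0], [-3.6, 10.3, 0, 0, 0, 0.121, 34.0], [-2.3, 10.7, 0, 0, 0, 0.12, 34.0], [-1.1, 10.9, 0, 0, 0, 0.121, 34.0], [0.3, 10.9, 0, 0, 0, 0.121, 34.0], [1.6, 10.8, 0, 0, 0, 0.121, 34.0], [0, 0, 0, 0, 0, 0, 34.0], [0, 0, 15.0, 0, 0, 0, 34.0], [0, 0, 15.0, 0, 0, 0, 34.0], [0, 0, 15.0, 0, 0, 0, 34.0], [0, 0, 0, 0, 0, 0, 34.0]]
```

Emit:
{"method": "carry_out", "body": {
  "plan": [
    [[0, -8, 0, 0, 0, 0, 34], [0, 0, -22.6, 0, 0, 0, 34], [0, 0, -22.5, 0, 0, 0, 34], [-9.5, 5.3, 0, 0, 0, 0.121, 34], [-8.9, 6.5, 0, 0, 0, 0.121, 34], [-8, 7.4, 0, 0, 0, 0.12, 34], [-7, 8.4, 0, 0, 0, 0.121, 34], [-6, 9.1, 0, 0, 0, 0.121, 34], [-4.9, 9.8, 0, 0, 0, 0.121, 34], [-3.6, 10.3, 0, 0, 0, 0.121, 34], [-2.3, 10.7, 0, 0, 0, 0.12, 34], [-1.1, 10.9, 0, 0, 0, 0.121, 34], [0.3, 10.9, 0, 0, 0, 0.121, 34], [1.6, 10.8, 0, 0, 0, 0.121, 34], [0, 0, 0, 0, 0, 0, 34], [0, 0, 15, 0, 0, 0, 34], [0, 0, 15, 0, 0, 0, 34], [0, 0, 15, 0, 0, 0, 34], [0, 0, 0, 0, 0, 0, 34]]
  ]
}}

```text
time_s: 49.05
ee_pos: [0.4894, -0.156, 0.1241]
eef_rot: [-3.141, 0.003, -0.295]
force: [-0.4, 0.6, -0.6]
grip_width: 0.0339
grip_force: 0.0
```

Emit:
{"method": "carry_out", "body": {
  "plan": [
    [[0.1, -4, 0, 0, 0, 0.095, 34], [0.1, -3.5, 0, 0, 0, 0.08, 34]]
  ]
}}

```text
time_s: 49.22
ee_pos: [0.4934, -0.1498, 0.127]
eef_rot: [3.141, -0.001, -0.476]
force: [-1.0, -6.9, -2.3]
grip_width: 0.0339
grip_force: 3.3
```

```bash
python3 -c "
from go import *
az('B');f();plan('D',-.09,-.09,back=8)"
```

```text
B r 0.0417 az tool 2.644 -> ball ~ 2.81 yaw -0.4757953920190299 t 49.2167
F tool now [2.29 6.63 2.35] grip 3.34 tau1 2.41 t 49.22
D rows 15 t 49.22
[[0, 8.0, 0, 0, 0, 0, 34.0], [0, 0, -22.5, 0, 0, 0, 34.0], [0, 0, -22.5, 0, 0, 0, 34.0], [7.8, -24.3, 0, 0, 0, -0.055, 34.0], [9.0, -23.9, 0, 0, 0, -0.055, 34.0], [10.4, -23.4, 0, 0, 0, -0.055, 34.0], [11.7, -22.7, 0, 0, 0, -0.055, 34.0], [12.9, -22.1, 0, 0, 0, -0.056, 34.0], [14.1, -21.3, 0, 0, 0, -0.055, 34.0], [15.2, -20.5, 0, 0, 0, -0.055, 34.0], [0, 0, 0, 0, 0, 0, 34.0], [0, 0, 15.0, 0, 0, 0, 34.0], [0, 0, 15.0, 0, 0, 0, 34.0], [0, 0, 15.0, 0, 0, 0, 34.0], [0, 0, 0, 0, 0, 0, 34.0]]
```

B reads about 6.9 N, which is snug. Next is D.

Emit:
{"method": "carry_out", "body": {
  "plan": [
    [[0, 8, 0, 0, 0, 0, 34], [0, 0, -22.5, 0, 0, 0, 34], [0, 0, -22.5, 0, 0, 0, 34], [7.8, -24.3, 0, 0, 0, -0.055, 34], [9, -23.9, 0, 0, 0, -0.055, 34], [10.4, -23.4, 0, 0, 0, -0.055, 34], [11.7, -22.7, 0, 0, 0, -0.055, 34], [12.9, -22.1, 0, 0, 0, -0.056, 34], [14.1, -21.3, 0, 0, 0, -0.055, 34], [15.2, -20.5, 0, 0, 0, -0.055, 34], [0, 0, 0, 0, 0, 0, 34], [0, 0, 15, 0, 0, 0, 34], [0, 0, 15, 0, 0, 0, 34], [0, 0, 15, 0, 0, 0, 34], [0, 0, 0, 0, 0, 0, 34]]
  ]
}}

```text
time_s: 50.47
ee_pos: [0.6144, -0.0309, 0.1239]
eef_rot: [-3.141, 0.004, -0.086]
force: [0.3, -0.1, -0.4]
grip_width: 0.0338
grip_force: 0.0
```

Emit:
{"method": "carry_out", "body": {
  "plan": [
    [[-0.1, 4, 0, 0, 0, 0.095, 34], [-0.1, 3.5, 0, 0, 0, 0.08, 34]]
  ]
}}

```text
time_s: 50.63
ee_pos: [0.6146, -0.0382, 0.1272]
eef_rot: [-3.141, -0.0, -0.266]
force: [-0.4, 6.3, -3.3]
grip_width: 0.0343
grip_force: 2.9
```

```bash
python3 -c "
from go import *
az('D');f()"
```

```text
D r 0.042 az tool -0.282 -> ball ~ -0.111 yaw -0.2657776295408196 t 50.6333
F tool now [-2.04 -5.96  3.26] grip 2.94 tau1 -2.79 t 50.63
```

D reads about 6.2 N. I give it 2 mm more, retreat and hand in.

Emit:
{"method": "carry_out", "body": {
  "plan": [
    [[-0.1, 2, 0, 0, 0, 0.048, 34]]
  ]
}}

```text
time_s: 50.72
ee_pos: [0.6139, -0.0398, 0.1271]
eef_rot: [-3.14, -0.0, -0.314]
force: [-0.0, 6.9, -2.6]
grip_width: 0.034
grip_force: 3.3
```

Emit:
{"method": "carry_out", "body": {
  "plan": [
    [[0, -8, 0, 0, 0, 0, 34], [0, 0, -22, 0, 0, 0, 34], [0, 0, -22, 0, 0, 0, 34], [0, 0, -25, 0, 0, 0, 34], [0, 0, -25, 0, 0, 0, 34], [0, 0, 0, 0, 0, 0, 34]]
  ]
}}

```text
time_s: 51.22
ee_pos: [0.618, -0.0322, 0.2266]
eef_rot: [-3.14, -0.009, -0.309]
force: [-0.2, -0.3, 0.9]
grip_width: 0.0337
grip_force: 0.0
```

```bash
python3 -c "
from station import ctrl,telemetry
o=telemetry.get_obs();print(o['ee_pos'],o['force']);print(ctrl.hand_in())"
```

```text
[ 0.61800308 -0.03217928  0.22659843] [-0.17246962 -0.34813456  0.85265157]
the job is handed in; nothing more can be done
None
```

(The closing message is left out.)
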